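# Make up two service kits from the stock

### The job

Make up the two service kits: into the red tray go the white carton with the green band and the cream terminal strip; into the blue tray go the white carton with the blue band, the yellow tape measure and the small steel spanner, which lies in the grey stock bin underneath the terminal strip. Lay the strip and the spanner flat, right way up, in the long slot of their tray, and stand the cartons and the tape measure upright, as they stand now, each down on the floor of a bay of its own (either bay will do), then leave everything released and at rest.

Things in the scene. Friction and masses are not known exactly. Their poses are not given: they have to be found in the camera images.
- red_tray: open red plastic tray, fixed, 190 (x) x 170 (y) mm, walls 17 high, 3 thick, floor 6 thick. Origin: centre of underside; at yaw 0 x points away from the robot, y left. Long slot at its -x side: 66 (x) x 164 (y), centre at (-59, 0). Behind it two bays side by side, each 115 (x) x 80 (y), centres at (34, 42) and (34, -42). Floors at z 6; partitions to z 14.
- blue_tray: open blue plastic tray, fixed, 190 (x) x 170 (y) mm, walls 17 high, 3 thick, floor 6 thick. Origin: centre of underside; at yaw 0 x points away from the robot, y left. Long slot at its -x side: 66 (x) x 164 (y), centre at (-59, 0). Behind it two bays side by side, each 115 (x) x 80 (y), centres at (34, 42) and (34, -42). Floors at z 6; partitions to z 14. Same shape as the red one.
- stock_bin: open grey plastic bin with a black floor, fixed, 156 (x) x 176 (y) mm, walls 17 high, 3 thick, floor 6 thick. Origin: centre of underside. Two black rubber ribs along its y, 6 wide, 14 above the floor, 82 clear between them. The spanner lies on the floor between the ribs, about along y; the terminal strip lies across both ribs, over the spanner's middle.
- terminal_strip: cream-white terminal strip with a row of round screw posts on top, 22 (x) x 120 (y) x 20 mm, 50 g; the bar is 12 high, the posts (8 wide) stand on it. Origin: centre of its underside, z up. At the start it bridges the ribs of the grey bin, its underside 14 above the bin's floor, 5 above the spanner. Grip it across the 22 mm.
- spanner: small bright steel spanner in the grey bin under the terminal strip, 31 (x) x 139 (y) x 9 mm, 90 g, lying flat; shank about 12 wide in the middle (y -35 to +33), both heads wider. Origin: centre of its underside, z up.
- relay_box: small white carton with a green band, standing on the bench, 45 (x) x 76 (y) x 43 mm high, 120 g. Origin: centre of its underside, z up.
- fuse_box: white carton with a dark blue band, standing on the bench, 50 (x) x 91 (y) x 56 mm high, 100 g. Origin: centre of its underside, z up.
- tape_measure: yellow tape measure with black round sides, standing on the bench, 37 (x) x 82 (y) x 65 mm high, 220 g. Origin: centre of its underside, z up. The case spans x -17 to +15 and y -28 to +41 mm; a belt clip on the +x side (y -4 to +26, height 39 to 51 mm) reaches x +19 mm; its end hook is low at y -41 mm.
Things that resemble listed ones, but are neither listed nor needed, are in the scene too. What is shaped like the relay_box but pink or purple is not meant.

How it is judged:
By the outcome, as a careful person would: the job done as asked, in the order asked, and still so for the second after the job is handed in, with the robot touching nothing.
It also fails if it takes over 144 s, if anything falls off the work surface, if the arm or the gripper's body presses on something with over 40 N, if the wrist force passes 120 N, or if a joint passes its speed limit or range.

### The arm

A 6-joint arm with a two-finger parallel gripper is mounted at the origin on a cart in front of the work surface, level with it; the furniture and walls round the work are solid. World frame = base frame: x ahead of the robot, y to its left, z up, the work surface at z = 0. Lengths are in m, angles in degrees, forces in N, time in s.
With the tool pointing down it reaches from about 0.4 to 0.825 m from the base axis. Payload 7 kg.
Tool frame: the origin (TCP) lies at the very end of the fingers, on their centre line; the grasp point (between the pads) lies 19 mm behind it (r.grip_depth is the distance from the TCP to the grasp point, in m); z points along the fingers, y is the line along which they close (so a half turn about z gives the same grasp; the last joint's range is limited). The gripper opens to 88 mm and grips with 3 to 60 N. Pads are 19 mm wide; open, the fingers measure 130 mm over their backs; the gripper's body (78 mm by 193 mm) begins 47 mm behind the grasp point.
Start: joints at [-59.582, 20.546, 0.682, 0, -70.136, -16.507], TCP at [0.162, -0.655, 0.227] pointing down, gripper open.
Joint ranges: [-176.03, 176.03], [-82.01, 121.73], [-58.28, 71.71], [-173.87, 95.51], [-174.79, -0.11], [-173.66, 173.66]. Speed limits (degrees/s): [136.94, 136.94, 172.46, 180, 180, 180].

### API

Orientations are given as [roll, pitch, yaw] about the fixed x, y, z axes, in that order (R = Rz(yaw) Ry(pitch) Rx(roll)).
In Python, from plant import r gives the robot as it stands.
- The arm moves only by the tool play_rows, never from a script. Its argument "rows" is a list that holds one entry, the list of rows, each a list of 5 numbers: the closure, from 0 (fully open) to 1 (shut), then the shift along the tool's x, y, z each as a share of 0.5 m, from -1 to 1, then the turn about the tool's z as a share of 1.5 rad, from -1 to 1. A call has exactly 8 rows; each row is the pose to reach, as a shift and turn from the pose commanded when the call began, along the tool's axes at that moment; what a row does not reach only later rows make up. A row lasts 1/12 s, in which the tool goes at most 41.7 mm and 7.16 degrees, less where a joint would pass 70% of its speed; a pose out of reach is approached as far as the arm can. A call with a number of a shift or a turn outside -1 to 1 is refused whole. A call with a gripper value outside its range is refused whole. The fingers move at their own pace and stop on an object; "squeeze" is the grip in N (left out, the last holds). Time passes only in rows, so rows that repeat a pose let the fingers close, or fill a call up. It gives the time, the measured TCP pose, the force, the opening and the grip force at its end, in the units of the state.
- r.get_state(): the state, without advancing time (a new reading comes with each control period).
- r.capture(name): name is "scene" or "side" or "wrist"; returns the picture (420x560x3 uint8, red, green, blue); there is no depth.
- r.camera_info(name): a dict with "fovy" (degrees; the focal length in pixels is half the picture's height over the tangent of half this angle, whatever the lens; pixels are square), "cx", "cy" (the principal point, pixels), "pose" (4x4, takes a point from camera to world coordinates). Camera axes: x right, y down, z forward; pixel columns grow to the right and rows downward; lengths in m; the calibration is good to about 2 mm. The wrist camera is an equidistant fisheye: a pixel r from the principal point sees the ray r / f radians off the axis. A picture is of the moment at which its call begins: read the wrist's pose just before it. camera_info takes no time and is no camera call; for the wrist camera it gives the pose at the moment of the call.
- r.close_job(): hands the job in; it is judged then, once.
The state is a dict: "time_s": time; "joints": joint angles; "qd": joint speeds; "joint_torque": joint torques, N m; "tcp_pos": TCP position; "eef_rot": TCP orientation; "contact_force": force on the tool from outside, world axes, zero at the start; "moment": the same for the moment, N m; "gripper_width": finger opening in m; "gripper_force": force on a finger pad.
Only numpy, scipy, OpenCV 4.12 (cv2) and the standard library are available. Lean on these libraries where they do the work, as an engineer would, in place of code of your own. Each camera call takes 0.05 s, during which the arm holds its last target. There are 200 camera calls.

## Working session

There is one attempt and no reset: what is moved stays moved. The work goes in short steps, Python scripts to look and compute and a tool call to move; the robot and the scene stay as the last step left them, time stands still between calls to the robot, and variables do not carry over. Pictures are saved under pics/ and viewed, at most 14 in all, crops included, and the job is handed in when it is done.

Besides the shell and the picture viewer there is one more tool, called after "Request:" as name(argument=value, ...) on one line, values as JSON. play_rows: Moves the arm, as the interface text tells. Its arguments: {"type":"object","properties":{"rows":{"type":"array","items":{"type":"array","items":{"type":"array","items":{"type":"number"}}}},"squeeze":{"type":"number"}},"required":["rows"]}

```bash
ls; mkdir -p pics; python3 - <<'E'
from plant import r
import cv2,numpy as np
s=r.get_state();print(s)
for n in("scene","side","wrist"):
    i=r.camera_info(n);print(n,i['fovy'],i['cx'],i['cy'],np.round(i['pose'],4).tolist())
    cv2.imwrite(f'pics/{n}0.png',r.capture(n)[:,:,::-1])
E
```

```text
pics
{'time_s': 0.0, 'joints': array([-5.95817781e+01,  2.05905117e+01,  6.35478005e-01, -1.92699824e-02,
       -7.01338404e+01, -1.65046603e+01]), 'qd': array([ 0.12119958, -0.07491015,  0.12964728, -0.02232393, -0.00076868,
       -0.08438893]), 'joint_torque': array([ 1.03608563e-03, -5.82722104e+01,  2.93054903e+01,  6.99698836e+00,
        7.00484510e-03, -2.01254147e-04]), 'tcp_pos': array([ 0.16214954, -0.65476048,  0.22564871]), 'eef_rot': array([ 1.79909641e+02, -7.88211948e-03, -1.66092995e+02]), 'contact_force': array([-0.25248071,  0.02879599,  0.10638358]), 'moment': array([0.02550535, 0.02266552, 0.01098174]), 'gripper_force': 0.0, 'gripper_width': 0.0879023076281985}
scene 51.05888126021841 274.4110844986716 209.38400840981018 [[-0.805, -0.2977, 0.5131, -0.1579], [-0.5928, 0.438, -0.6759, 0.8383], [-0.0236, -0.8483, -0.5291, 0.8268], [0.0, 0.0, 0.0, 1.0]]
side 49.562146362210136 287.4017663720956 210.43154108358794 [[0.9871, -0.1064, 0.1201, 0.3908], [-0.1604, -0.6501, 0.7427, -1.3258], [-0.0009, -0.7524, -0.6588, 1.1053], [0.0, 0.0, 0.0, 1.0]]
wrist 65.70646984690485 283.16240253023665 210.3029334594238 [[-0.2396, 0.9247, 0.2959, 0.0809], [0.9709, 0.2279, 0.0738, -0.6755], [0.0008, 0.305, -0.9523, 0.3838], [0.0, 0.0, 0.0, 1.0]]
```

View pics/scene0.png

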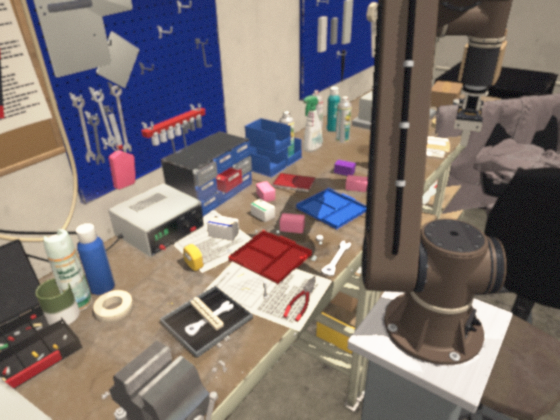

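View pics/side0.png

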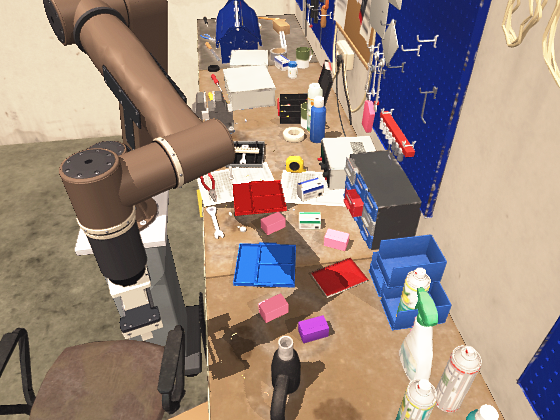

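View pics/wrist0.png

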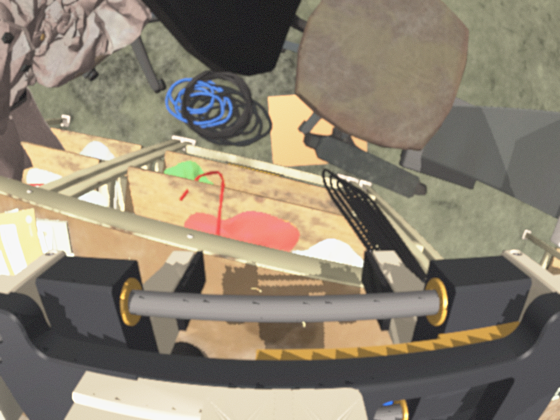

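```bash
cat > h.py <<'E'
from plant import r
import cv2,numpy as np
def rays(n,px,info=None):
    i=info or r.camera_info(n);f=210/np.tan(np.radians(i['fovy']/2));P=np.array(i['pose'])
    d=(np.atleast_2d(np.array(px,float))-[i['cx'],i['cy']])
    if n=='wrist':
        rr=np.linalg.norm(d,axis=1)+1e-9;t=rr/f
        v=np.c_[d/rr[:,None]*np.sin(t)[:,None],np.cos(t)]
    else: v=np.c_[d/f,np.ones(len(d))]
    return P[:3,3],v@P[:3,:3].T
def onplane(n,px,z,info=None):
    o,v=rays(n,px,info);return o+v*((z-o[2])/v[:,2])[:,None]
def project(n,X,info=None):
    i=info or r.camera_info(n);f=210/np.tan(np.radians(i['fovy']/2));P=np.array(i['pose'])
    c=(np.atleast_2d(X)-P[:3,3])@P[:3,:3]
    if n=='wrist':
        t=np.arctan2(np.linalg.norm(c[:,:2],axis=1),c[:,2]);d=c[:,:2]/np.linalg.norm(c[:,:2],axis=1)[:,None]*(t*f)[:,None]
    else: d=c[:,:2]/c[:,2:]*f
    return d+[i['cx'],i['cy']]
def snap(n,name):
    i=r.camera_info(n);im=r.capture(n);cv2.imwrite(f'pics/{name}.png',im[:,:,::-1]);np.save(f'pics/{name}.npy',i,allow_pickle=True);return im,i
def load(name):
    return cv2.imread(f'pics/{name}.png')[:,:,::-1],np.load(f'pics/{name}.npy',allow_pickle=True).item()
E
python3 - <<'E'
from h import *
pts={'red':[(270,255),(260,197)],'blue':[(332,207),(265,265)],'bin':[(205,318),(247,153)],'relay':[(262,209),(310,220)],'fuse':[(222,229),(312,187)],'tape':[(193,257),(294,165)],'spannerX':[(337,258),(214,222)],'pink1':[(292,223),(273,223)],'pink2':[(265,190),(337,238)],'redX':[(295,182),(340,276)]}
for k,(a,b) in pts.items():
    print(k,np.round(onplane('scene',a,.02)[0],3),np.round(onplane('side',b,.02)[0],3))
a=cv2.imread('pics/scene0.png')[180:350,150:370];b=cv2.imread('pics/side0.png')[130:300,190:370]
cv2.imwrite('pics/c1.png',np.vstack([cv2.resize(a,(528,300),interpolation=2)[:, :528],cv2.resize(b,(528,300)[:2],interpolation=2)]))
E
```

```text
red [0.483 0.022 0.02 ] [ 0.499 -0.01   0.02 ]
blue [ 0.468 -0.318  0.02 ] [ 0.476 -0.351  0.02 ]
bin [0.464 0.318 0.02 ] [0.479 0.29  0.02 ]
relay [ 0.662 -0.17   0.02 ] [ 0.659 -0.166  0.02 ]
fuse [0.694 0.001 0.02 ] [0.704 0.018 0.02 ]
tape [0.666 0.16  0.02 ] [0.66  0.172 0.02 ]
spannerX [ 0.313 -0.079  0.02 ] [ 0.324 -0.122  0.02 ]
pink1 [ 0.526 -0.157  0.02 ] [ 0.528 -0.16   0.02 ]
pink2 [ 0.735 -0.283  0.02 ] [ 0.732 -0.269  0.02 ]
redX [ 0.677 -0.397  0.02 ] [ 0.7   -0.434  0.02 ]
```

View pics/c1.png

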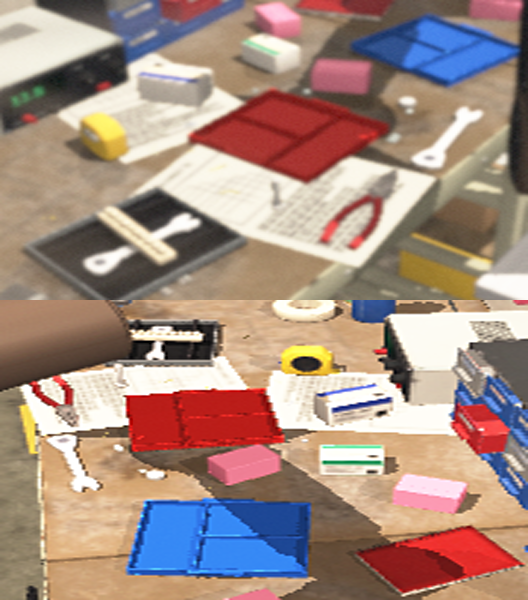

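The scene picture shows the white carton with the green band at (262,209). The blue-band carton is at (222,229), the tape at (193,257), the red tray at (270,255), the blue tray at (332,207), and the bin with strip and spanner at (205,318).

Look-alikes:
- **Spanner at (337,258):** it lies loose on the bench, so it isn't the one in the bin.
- **Pink and purple boxes:** they are the wrong colour.
- **Red plate at (295,182):** it has no slot or bays, so it isn't the tray.

The enlarged crop confirms these choices. Next I'll move the wrist camera over the area.

Request:
play_rows(rows=[[[0, -0.386, 0.286, -0.05, 0], [0, -0.386, 0.286, -0.05, 0], [0, -0.386, 0.286, -0.05, 0], [0, -0.386, 0.286, -0.05, 0], [0, -0.386, 0.286, -0.05, 0], [0, -0.386, 0.286, -0.05, 0], [0, -0.386, 0.286, -0.05, 0], [0, -0.386, 0.286, -0.05, 0]]])

```text
time_s: 0.82
tcp_pos: [0.3165, -0.4687, 0.2521]
eef_rot: [-180.0, 0.0, -165.9]
contact_force: [-1.2, -0.9, -0.2]
gripper_width: 0.0877
gripper_force: 0.0
```

Request:
play_rows(rows=[[[0, -0.386, 0.286, -0.05, 0], [0, -0.386, 0.286, -0.05, 0], [0, -0.386, 0.286, -0.05, 0], [0, -0.386, 0.286, -0.05, 0], [0, -0.386, 0.286, -0.05, 0], [0, -0.386, 0.286, -0.05, 0], [0, -0.386, 0.286, -0.05, 0], [0, -0.386, 0.286, -0.05, 0]]])

```text
time_s: 1.48
tcp_pos: [0.4688, -0.2843, 0.2761]
eef_rot: [180.0, -0.0, -166.0]
contact_force: [-0.1, -0.2, -1.3]
gripper_width: 0.0875
gripper_force: 0.0
```

Request:
play_rows(rows=[[[0, -0.386, 0.286, -0.05, 0.162], [0, -0.386, 0.286, -0.05, 0.162], [0, -0.386, 0.286, -0.05, 0.162], [0, -0.386, 0.286, -0.05, 0.162], [0, -0.386, 0.286, -0.05, 0.162], [0, -0.386, 0.286, -0.05, 0.162], [0, -0.386, 0.286, -0.05, 0.162], [0, -0.386, 0.286, -0.05, 0.162]]])

```text
time_s: 2.15
tcp_pos: [0.6216, -0.0999, 0.3002]
eef_rot: [-180.0, -0.1, -180.0]
contact_force: [0.3, -0.3, -0.6]
gripper_width: 0.0876
gripper_force: 0.0
```

```bash
python3 - <<'E'
from h import *
s=r.get_state();print(s['time_s'],s['tcp_pos'],s['eef_rot'],s['joints'],s['qd'])
snap('wrist','w1')
E
```

```text
2.15 [ 0.62162965 -0.09986714  0.30023411] [-1.79985152e+02 -1.18040125e-01 -1.79987881e+02] [ 8.60770000e+00  1.42970902e+01  1.39906152e+00 -3.03605676e-03
 -7.72209048e+01 -9.85948915e+01] [-1.71912153 -1.56202821 -1.62717273  0.05087345 -0.03698714  0.46631172]
```

View pics/w1.png

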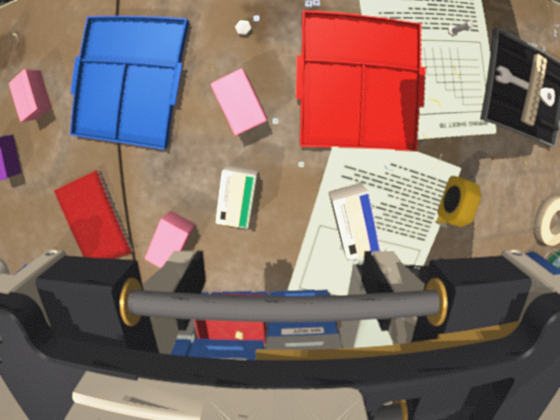

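The wrist view shows the blue tray at (130,82), the red tray at (361,80), the relay box at (237,198), the fuse box at (356,222), the tape at (460,200) and the bin at (530,85), partly cut off. I'll rectify each one at its top height and measure.

```bash
cat >> h.py <<'E'
def rect(im,i,c,z,size,n=264):
    g=(np.arange(n)+.5)/n*size-size/2
    Y,X=np.meshgrid(c[1]+g,c[0]+g)
    p=project('wrist',np.c_[X.ravel(),Y.ravel(),np.full(n*n,z)],i).reshape(n,n,2).astype(np.float32)
    return cv2.remap(im,p[...,0],p[...,1],cv2.INTER_CUBIC)
E
python3 - <<'E'
from h import *
im,i=load('w1')
P=[('relay',(237,198),.043,.16),('fuse',(356,222),.056,.16),('tape',(460,200),.065,.16),('red',(361,80),.017,.24),('blue',(130,82),.017,.24),('bin',(528,88),.020,.24)]
T=[]
for k,px,z,sz in P:
    c=np.round(onplane('wrist',px,z,i)[0],2);print(k,c)
    q=rect(im,i,c,z,sz).copy()
    for k2 in range(0,264,33 if sz==.16 else 22): q[::4,k2]=0;q[k2,::4]=0
    T.append(q)
cv2.imwrite('pics/r1.png',np.vstack([np.hstack(T[:3]),np.hstack(T[3:])])[:,:,::-1])
h=cv2.cvtColor(im,cv2.COLOR_RGB2HSV)
def mask(lo,hi,px,z,sz,name):
    m=cv2.inRange(h,np.array(lo),np.array(hi));n,l,st,ce=cv2.connectedComponentsWithStats(m)
    ids=[j for j in range(1,n) if st[j,4]>60 and np.linalg.norm(ce[j]-px)<60]
    for j in ids:
        cn=max(cv2.findContours((l==j).astype(np.uint8),0,cv2.CHAIN_APPROX_NONE)[0],key=len)[:,0]
        w=onplane('wrist',cn,z,i)[:,:2]*1000
        print(name,st[j,4],[np.round(v,1) for v in cv2.minAreaRect(w.astype(np.float32))])
mask((0,150,90),(8,255,255),(361,80),.017,0,'red')
mask((100,150,60),(120,255,255),(130,82),.017,0,'blue')
mask((60,100,40),(90,255,255),(240,198),.043,0,'green')
mask((105,100,40),(130,255,255),(370,222),.056,0,'bluebd')
mask((15,120,60),(35,255,255),(460,200),.065,0,'tape')
E
```

```text
relay [ 0.65 -0.16  0.04]
fuse [ 0.68 -0.    0.06]
tape [0.65 0.15 0.06]
red [0.49 0.   0.02]
blue [ 0.49 -0.32  0.02]
bin [0.47 0.3  0.02]
red 16034 [array([492.6,   7.1]), array([191.3, 181.7]), np.float64(0.0)]
blue 12672 [array([ 478.5, -334.7]), array([182.1, 188.5]), np.float64(78.5)]
green 345 [array([ 658.5, -151.1]), array([ 9.3, 69.5]), np.float64(79.7)]
bluebd 449 [array([685.3,  15.6]), array([83.6, 11. ]), np.float64(16.2)]
tape 1316 [array([652.6, 147.2]), array([64.9, 69.6]), np.float64(76.4)]
```

View pics/r1.png

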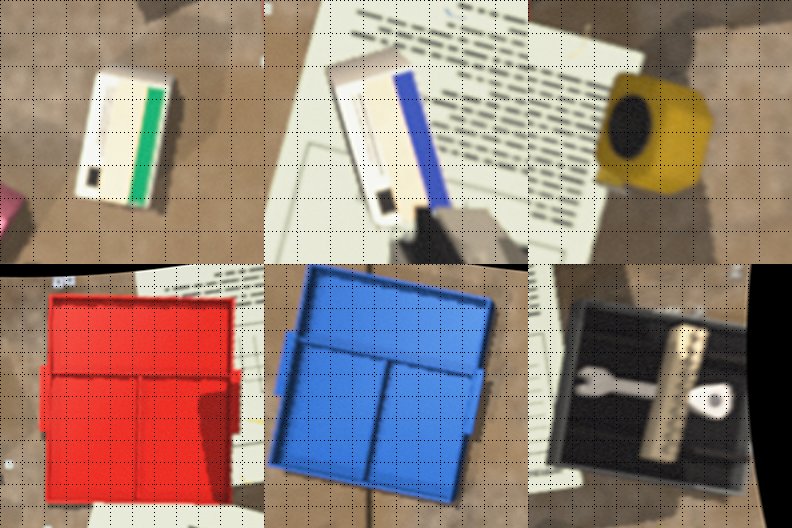

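In the rectified view, the relay box centre is about (0.655, -0.165) with its long axis at -9.5°. The fuse box is at about (0.687, -0.002) with its long axis at +16°. The red tray is at (0.493, 0.007) with yaw -1°, and the blue tray is at (0.477, -0.335) with yaw -12°. The measured sizes match the given ones. I'll pick the relay box first, since it is white with a green band and the only one not pink.

Request:
play_rows(rows=[[[0, -0.066, -0.13, 0.4, 0.111], [0, -0.066, -0.13, 0.4, 0.111], [0, -0.066, -0.13, 0.4, 0.111], [0, -0.066, -0.13, 0.4, 0.111], [0, -0.066, -0.13, 0.4, 0.111], [0, -0.066, -0.13, 0.4, 0.111], [0, -0.066, -0.13, 0.4, 0.111], [0, -0.066, -0.13, 0.4, 0.111]]])

```text
time_s: 2.87
tcp_pos: [0.654, -0.1663, 0.1027]
eef_rot: [-180.0, 0.0, 170.4]
contact_force: [0.1, -0.3, 0.9]
gripper_width: 0.0874
gripper_force: 0.0
```

```bash
python3 - <<'E'
from h import *
s=r.get_state();print(s['time_s'],s['tcp_pos'],s['eef_rot'])
im,i=snap('wrist','w2')
h=cv2.cvtColor(im,cv2.COLOR_RGB2HSV)
m=cv2.inRange(h,np.array((60,100,40)),np.array((90,255,255)))
cn=max(cv2.findContours(m,0,cv2.CHAIN_APPROX_NONE)[0],key=len)[:,0]
print(cv2.minAreaRect((onplane('wrist',cn,.043,i)[:,:2]*1000).astype(np.float32)))
E
```

```text
2.8667 [ 0.65401638 -0.16625619  0.10272141] [-1.79967399e+02  3.90688759e-02  1.70352656e+02]
((658.3775634765625, -150.83316040039062), (10.271547317504883, 69.19648742675781), 79.78718566894531)
```

View pics/w2.png

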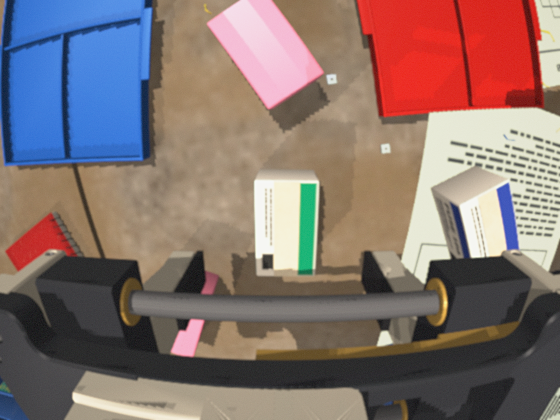

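The relay box with its green band at (288,222) is centred between the fingers and aligned with them. I'll descend and grip.

Request:
play_rows(rows=[[[0, 0, 0, 0.06, 0], [0, 0, 0, 0.1, 0], [0, 0, 0, 0.14, 0], [0, 0, 0, 0.169, 0], [0, 0, 0, 0.169, 0], [0, 0, 0, 0.169, 0], [1, 0, 0, 0.169, 0], [1, 0, 0, 0.169, 0]]], squeeze=25)

```text
time_s: 3.58
tcp_pos: [0.6556, -0.1645, 0.0196]
eef_rot: [180.0, 0.2, 170.5]
contact_force: [-0.1, 0.4, -0.1]
gripper_width: 0.0792
gripper_force: 0.0
```

Request:
play_rows(rows=[[[1, 0, 0, 0, 0], [1, 0, 0, 0, 0], [1, 0, 0, 0, 0], [1, 0, 0, 0, 0], [1, 0, 0, 0, 0], [1, 0, 0, 0, 0], [1, 0, 0, 0, 0], [1, 0, 0, 0, 0]]])

```text
time_s: 4.25
tcp_pos: [0.6541, -0.1646, 0.0171]
eef_rot: [-180.0, -0.0, 170.5]
contact_force: [-0.2, -0.3, 1.6]
gripper_width: 0.0445
gripper_force: 25.0
```

```bash
python3 - <<'E'
from h import *
s=r.get_state();print(s['time_s'],s['tcp_pos'],s['eef_rot'],s['gripper_width'],s['gripper_force'],s['contact_force'])
E
```

```text
4.25 [ 0.65411787 -0.16458061  0.01710912] [-1.79996950e+02 -4.03522008e-03  1.70450852e+02] 0.044544707300363695 24.95560973882675 [-0.19621096 -0.34537311  1.59687586]
```

Request:
play_rows(rows=[[[1, 0, 0, -0.04, 0], [1, 0, 0, -0.1, 0], [1, 0, 0, -0.16, 0], [1, 0, 0, -0.16, 0], [1, 0, 0, -0.16, 0], [1, 0, 0, -0.16, 0], [1, 0, 0, -0.16, 0], [1, 0, 0, -0.16, 0]]])

```text
time_s: 4.92
tcp_pos: [0.6532, -0.1645, 0.0956]
eef_rot: [-180.0, -0.1, 170.4]
contact_force: [0.1, 0.9, -1.2]
gripper_width: 0.0446
gripper_force: 25.0
```

Request:
play_rows(rows=[[[1, 0.05, 0.035, 0, -0.02], [1, 0.1, 0.07, 0, -0.04], [1, 0.17, 0.12, 0, -0.06], [1, 0.24, 0.17, 0, -0.1], [1, 0.297, 0.212, 0, -0.1], [1, 0.297, 0.212, 0, -0.1], [1, 0.297, 0.212, 0, -0.1], [1, 0.297, 0.212, 0, -0.1]]])

```text
time_s: 5.58
tcp_pos: [0.5255, -0.0351, 0.097]
eef_rot: [-180.0, 0.0, 179.1]
contact_force: [0.5, -0.4, -1.2]
gripper_width: 0.045
gripper_force: 25.0
```

```bash
python3 - <<'E'
from h import *
s=r.get_state();print(s['time_s'],s['tcp_pos'],s['eef_rot'],s['gripper_width'],s['gripper_force'],s['contact_force'])
im,i=snap('wrist','w3')
E
```

```text
5.5833 [ 0.5254907  -0.03510509  0.09700214] [-1.79988455e+02  3.88217994e-03  1.79109924e+02] 0.044996792444779485 24.953089356422424 [ 0.46802968 -0.40996752 -1.20516652]
```

View pics/w3.png

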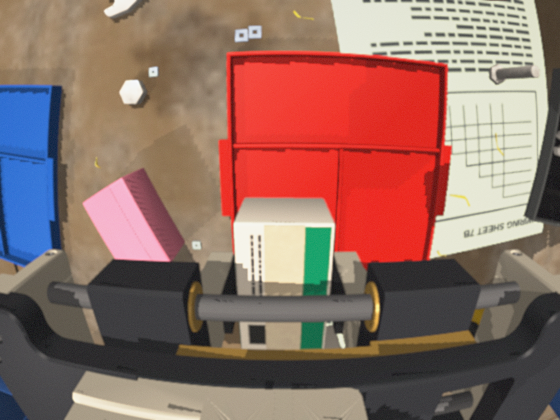

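The box is held over the left-hand bay (-y) at (283,270). I'll check the tray position from this closer view.

```bash
python3 - <<'E'
from h import *
im,i=load('w3')
print(np.round(onplane('wrist',[(339,149)],.014,i),4));print(np.round(onplane('wrist',[(228,53),(446,62)],.017,i),4))
print(np.round(onplane('wrist',[(237,222),(331,223)],.097+.026,i),4))
E
```

```text
[[0.4715 0.0069 0.014 ]]
[[ 0.3983 -0.0736  0.017 ]
 [ 0.399   0.0928  0.017 ]]
[[ 0.4891 -0.0552  0.123 ]
 [ 0.4902 -0.0144  0.123 ]]
```

Request:
play_rows(rows=[[[1, 0, 0, 0.04, 0], [1, 0, 0, 0.08, 0], [1, 0, 0, 0.11, 0], [1, 0, 0, 0.13, 0], [1, 0, 0, 0.14, 0], [1, 0, 0, 0.144, 0], [1, 0, 0, 0.146, 0], [1, 0, 0, 0.146, 0]]])

```text
time_s: 6.3
tcp_pos: [0.5258, -0.0355, 0.0244]
eef_rot: [180.0, 0.0, 179.0]
contact_force: [0.6, 0.7, -0.4]
gripper_width: 0.045
gripper_force: 25.0
```

Request:
play_rows(rows=[[[1, 0, 0, 0, 0], [1, 0, 0, 0, 0], [0.3, 0, 0, 0, 0], [0.3, 0, 0, 0, 0], [0.3, 0, 0, 0, 0], [0.3, 0, 0, 0, 0], [0.3, 0, 0, 0, 0], [0.3, 0, 0, 0, 0]]])

```text
time_s: 6.97
tcp_pos: [0.5253, -0.0354, 0.0241]
eef_rot: [180.0, 0.0, 179.0]
contact_force: [-0.5, 0.2, 0.1]
gripper_width: 0.0613
gripper_force: 0.0
```

Request:
play_rows(rows=[[[0.3, 0, 0, -0.04, 0], [0.3, 0, 0, -0.1, 0], [0.3, 0, 0, -0.18, 0], [0.3, 0, 0, -0.26, 0], [0, 0, 0, -0.3, 0], [0, 0, 0, -0.3, 0], [0, 0, 0, -0.3, 0], [0, 0, 0, -0.3, 0]]])

```text
time_s: 7.63
tcp_pos: [0.5247, -0.0354, 0.1736]
eef_rot: [180.0, -0.0, 179.0]
contact_force: [-0.2, 0.6, 0.1]
gripper_width: 0.0824
gripper_force: 0.0
```

Request:
play_rows(rows=[[[0, -0.07, 0.59, -0.152, 0], [0, -0.07, 0.59, -0.152, 0], [0, -0.07, 0.59, -0.152, 0], [0, -0.07, 0.59, -0.152, 0], [0, -0.07, 0.59, -0.152, 0], [0, -0.07, 0.59, -0.152, 0], [0, -0.07, 0.59, -0.152, 0], [0, -0.07, 0.59, -0.152, 0]]])

```text
time_s: 8.3
tcp_pos: [0.5656, 0.2634, 0.2492]
eef_rot: [-180.0, -0.0, 179.2]
contact_force: [0.5, -0.4, 0.4]
gripper_width: 0.0877
gripper_force: 0.0
```

```bash
python3 - <<'E'
from h import *
s=r.get_state();print(s['time_s'],s['tcp_pos'],s['eef_rot'])
im,i=snap('wrist','w4')
q=rect(im,i,(.47,.29),.040,.24,580).copy()
for k in range(0,580,29): q[::6,k]=(0,255,0) if k==290 else 128;q[k,::6]=(0,255,0) if k==290 else 128
cv2.imwrite('pics/r4.png',q[:,:,::-1])
E
```

```text
8.3 [0.56556468 0.2634015  0.24915366] [-1.79957994e+02 -3.03692091e-02  1.79186938e+02]
```

View pics/r4.png

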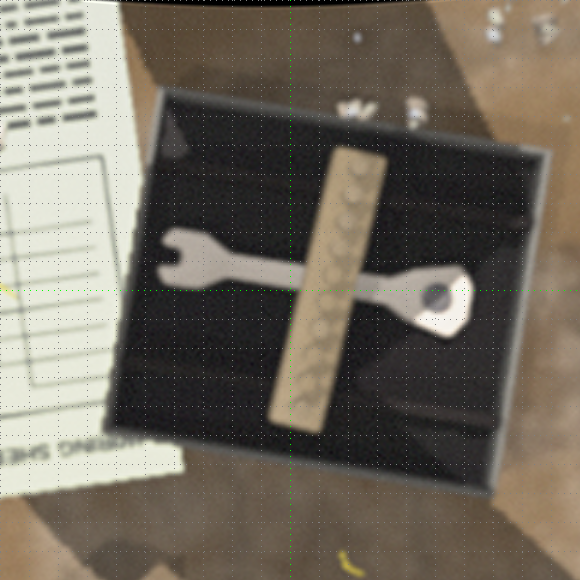

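View pics/w4.png

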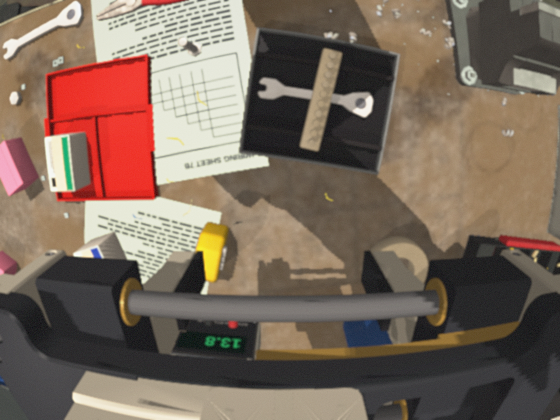

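The bin view shows the strip at (328,289) in the rectified picture, 119 mm long. It sits at about (0.469, 0.3065) with its axis at -13.8°. The spanner is under it, centred near (316,279), at about (0.4645, 0.304). The relay box stands in its bay. Next I'll pick the strip.

Request:
play_rows(rows=[[[0, 0.194, 0.083, 0.348, 0.151], [0, 0.194, 0.083, 0.348, 0.151], [0, 0.194, 0.083, 0.348, 0.151], [0, 0.194, 0.083, 0.348, 0.151], [0, 0.194, 0.083, 0.348, 0.151], [0, 0.194, 0.083, 0.348, 0.151], [0, 0.194, 0.083, 0.348, 0.151], [0, 0.194, 0.083, 0.348, 0.151]]])

```text
time_s: 9.02
tcp_pos: [0.4693, 0.302, 0.0758]
eef_rot: [-179.9, -0.0, 166.1]
contact_force: [-0.1, 0.2, 0.7]
gripper_width: 0.088
gripper_force: 0.0
```

```bash
python3 - <<'E'
from h import *
s=r.get_state();print(s['time_s'],s['tcp_pos'],s['eef_rot'],s['joints'])
im,i=snap('wrist','w5')
q=rect(im,i,(.40,.31),.032,.24,480)
h=cv2.cvtColor(im,cv2.COLOR_RGB2HSV)
for lo,hi in(((12,40,90),(30,160,255)),):
    m=cv2.inRange(h,np.array(lo),np.array(hi));m[:, :150]=0;m[:,420:]=0
    n,l,st,ce=cv2.connectedComponentsWithStats(m)
    for j in range(1,n):
        if st[j,4]>300:
            cn=max(cv2.findContours((l==j).astype(np.uint8),0,cv2.CHAIN_APPROX_NONE)[0],key=len)[:,0]
            print(st[j],cv2.minAreaRect((onplane('wrist',cn,.032,i)[:,:2]*1000).astype(np.float32)))
E
```

```text
9.0167 [0.46925907 0.30198339 0.07583458] [-1.79933336e+02 -6.86665875e-04  1.66108390e+02] [ 5.28840938e+01  1.80202622e+01 -2.51363952e+01  3.51355643e-02
 -4.69048809e+01 -1.56799723e+02]
[  150     0   160   161 15039] ((356.980712890625, 292.27435302734375), (102.25262451171875, 107.04576110839844), 75.57643127441406)
[ 332    0   88  104 5330] ((359.6479797363281, 389.12890625), (57.84892654418945, 70.9300308227539), 75.50224304199219)
[410 114  10  80 590] ((434.0674743652344, 399.0953063964844), (7.075684547424316, 53.30698013305664), 80.8834457397461)
[ 274  145   35  152 5062] ((463.1842956542969, 307.74224853515625), (22.471923828125, 108.35037994384766), 76.17257690429688)
[150 251  44  41 995] ((478.07037353515625, 214.07742309570312), (18.308956146240234, 51.98159408569336), 31.310733795166016)
[ 373  251   47   41 1090] ((517.8002319335938, 374.4811706542969), (53.282936096191406, 21.847326278686523), 36.51085662841797)
[ 151  316  269   44 8526] ((559.2340698242188, 284.57379150390625), (227.67076110839844, 41.95058059692383), 76.4095230102539)
[ 150  380  217   40 6971] ((636.1376953125, 225.99725341796875), (232.71163940429688, 69.82536315917969), 79.6935806274414)
```

View pics/w5.png

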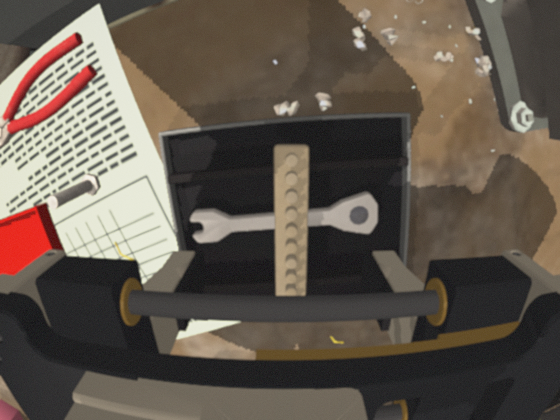

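The strip at (291,222) is aligned and about 4 mm off the finger centre, so I'll correct that. Then I'll descend with the fingertips at half the bar's height and grip.

Request:
play_rows(rows=[[[0, 0.002, 0.009, 0.03, 0], [0, 0.002, 0.009, 0.06, 0], [0, 0.002, 0.009, 0.085, 0], [0, 0.002, 0.009, 0.1, 0], [0, 0.002, 0.009, 0.1, 0], [0, 0.002, 0.009, 0.1, 0], [0, 0.002, 0.009, 0.1, 0], [1, 0.002, 0.009, 0.1, 0]]], squeeze=20)

```text
time_s: 9.73
tcp_pos: [0.4697, 0.3072, 0.0271]
eef_rot: [179.9, 0.0, 166.1]
contact_force: [0.4, 0.4, -0.4]
gripper_width: 0.0849
gripper_force: 0.0
```

Request:
play_rows(rows=[[[1, 0, 0, 0, 0], [1, 0, 0, 0, 0], [1, 0, 0, 0, 0], [1, 0, 0, 0, 0], [1, 0, 0, 0, 0], [1, 0, 0, 0, 0], [1, 0, 0, 0, 0], [1, 0, 0, 0, 0]]])

```text
time_s: 10.4
tcp_pos: [0.469, 0.3067, 0.026]
eef_rot: [-180.0, 0.0, 166.1]
contact_force: [0.1, 0.1, 0.6]
gripper_width: 0.0333
gripper_force: 0.0
```

Request:
play_rows(rows=[[[1, 0, 0, 0, 0], [1, 0, 0, -0.01, 0], [1, 0, 0, -0.03, 0], [1, 0, 0, -0.06, 0], [1, 0, 0, -0.1, 0], [1, 0, 0, -0.14, 0], [1, 0, 0, -0.16, 0], [1, 0, 0, -0.16, 0]]])

```text
time_s: 11.07
tcp_pos: [0.4702, 0.308, 0.1093]
eef_rot: [179.7, 0.1, 166.1]
contact_force: [0.3, 0.6, -0.8]
gripper_width: 0.0214
gripper_force: 20.0
```

```bash
python3 - <<'E'
from h import *
s=r.get_state();print(s['time_s'],s['tcp_pos'],s['eef_rot'],s['gripper_width'],s['gripper_force'],s['contact_force'],s['moment'])
im,i=snap('wrist','w6')
E
```

```text
11.0667 [0.47023542 0.30797859 0.10926813] [1.79734267e+02 1.43058027e-01 1.66086904e+02] 0.02139292253343499 19.993607997894287 [ 0.26906448  0.6146134  -0.77046312] [ 0.02844377 -0.08595062  0.00535928]
```

```bash
python3 - <<'E'
from h import *
for nm,z in(('w5',.032),('w6',.115)):
    im,i=load(nm)
    h=cv2.cvtColor(im,cv2.COLOR_RGB2HSV)
    m=cv2.inRange(h,np.array((12,40,90)),np.array((30,160,255)));m[:, :200]=0;m[:,380:]=0
    n,l,st,ce=cv2.connectedComponentsWithStats(m)
    j=max(range(1,n),key=lambda j:st[j,4] if st[j,0]>240 and st[j,0]+st[j,2]<345 else 0);print(st[j])
    for row in range(100,270,20):
        c=np.where(l[row]==j)[0]
        if len(c):
            w=onplane('wrist',[(c[0],row),(c[-1]+1,row)],z,i);print(row,c[0],c[-1],np.round(w[:,:2]*1000,1).tolist(),round(np.linalg.norm(w[1]-w[0])*1000,1))
E
python3 - <<'E'
import cv2
a=cv2.imread('pics/w6.png')[60:330,130:430];cv2.imwrite('pics/c6.png',cv2.resize(a,None,fx=2,fy=2,interpolation=2))
E
```

```text
[ 274  145   35  152 5062]
160 274 308 [[417.3, 308.1], [422.5, 329.4]] 21.9
180 274 308 [[429.7, 304.9], [435.0, 326.5]] 22.3
200 274 307 [[442.5, 301.6], [447.8, 322.9]] 22.0
220 275 307 [[456.0, 298.8], [461.2, 319.9]] 21.8
240 274 307 [[469.6, 294.6], [475.2, 316.9]] 22.9
260 275 306 [[484.4, 291.5], [489.8, 313.0]] 22.1
[ 260  158   46  138 5905]
160 262 304 [[409.6, 311.9], [414.5, 331.6]] 20.3
180 261 305 [[418.8, 309.0], [424.1, 329.9]] 21.6
200 261 304 [[428.5, 306.4], [433.7, 327.2]] 21.4
220 262 304 [[438.6, 304.1], [443.8, 324.9]] 21.4
240 262 304 [[449.0, 301.3], [454.3, 322.5]] 21.9
260 263 303 [[460.1, 298.8], [465.3, 319.6]] 21.4
```

View pics/c6.png

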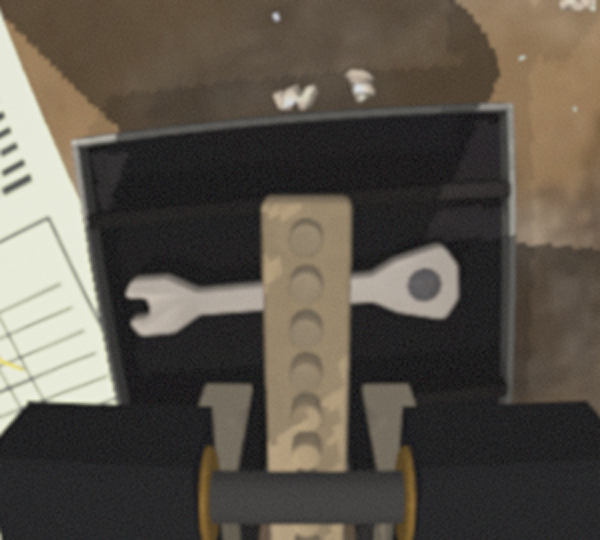

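The strip is held level and centred. But the fingers closed late, during the lift, so they overlap the bar by only about 2 mm. I'll set it back on the ribs and regrip properly.

Request:
play_rows(rows=[[[1, 0, 0, 0.03, 0], [1, 0, 0, 0.07, 0], [1, 0, 0, 0.1, 0], [1, 0, 0, 0.125, 0], [1, 0, 0, 0.14, 0], [1, 0, 0, 0.148, 0], [1, 0, 0, 0.148, 0], [1, 0, 0, 0.148, 0]]])

```text
time_s: 11.78
tcp_pos: [0.4691, 0.3067, 0.0321]
eef_rot: [-180.0, -0.0, 166.1]
contact_force: [0.4, 0.3, -0.3]
gripper_width: 0.0213
gripper_force: 20.0
```

Request:
play_rows(rows=[[[0.6, 0, 0, 0, 0], [0.6, 0, 0, 0, 0], [0.6, 0, 0, 0, 0], [0.6, 0, 0, 0.012, 0], [0.6, 0, 0, 0.012, 0], [0.6, 0, 0, 0.012, 0], [1, 0, 0, 0.012, 0], [1, 0, 0, 0.012, 0]]])

```text
time_s: 12.45
tcp_pos: [0.4691, 0.3067, 0.0261]
eef_rot: [180.0, 0.0, 166.1]
contact_force: [-0.3, -0.9, -0.5]
gripper_width: 0.0266
gripper_force: 0.0
```

Request:
play_rows(rows=[[[1, 0, 0, 0, 0], [1, 0, 0, 0, 0], [1, 0, 0, 0, 0], [1, 0, 0, 0, 0], [1, 0, 0, 0, 0], [1, 0, 0, 0, 0], [1, 0, 0, 0, 0], [1, 0, 0, 0, 0]]])

```text
time_s: 13.12
tcp_pos: [0.469, 0.3067, 0.0261]
eef_rot: [180.0, 0.0, 166.1]
contact_force: [0.1, 0.3, 0.1]
gripper_width: 0.0213
gripper_force: 20.0
```

Request:
play_rows(rows=[[[1, 0, 0, -0.01, 0], [1, 0, 0, -0.03, 0], [1, 0, 0, -0.06, 0], [1, 0, 0, -0.1, 0], [1, 0, 0, -0.14, 0], [1, 0, 0, -0.16, 0], [1, 0, 0, -0.16, 0], [1, 0, 0, -0.16, 0]]])

```text
time_s: 13.78
tcp_pos: [0.469, 0.3069, 0.1066]
eef_rot: [179.9, 0.0, 166.0]
contact_force: [-0.3, -0.8, -0.5]
gripper_width: 0.0217
gripper_force: 20.0
```

```bash
python3 - <<'E'
from h import *
s=r.get_state();print(s['time_s'],s['tcp_pos'],s['eef_rot'],s['gripper_width'],s['gripper_force'],s['contact_force'],s['moment'],s['joints'])
im,i=snap('wrist','w7')
z=s['tcp_pos'][2]+.006
h=cv2.cvtColor(im,cv2.COLOR_RGB2HSV)
m=cv2.inRange(h,np.array((12,40,90)),np.array((30,160,255)));m[:, :200]=0;m[:,380:]=0
n,l,st,ce=cv2.connectedComponentsWithStats(m)
j=max(range(1,n),key=lambda j:st[j,4] if st[j,0]>240 and st[j,0]+st[j,2]<345 else 0);print(st[j])
for row in range(140,270,20):
        c=np.where(l[row]==j)[0]
        if len(c):
            w=onplane('wrist',[(c[0],row),(c[-1]+1,row)],z,i);print(row,c[0],c[-1],np.round(w[:,:2]*1000,1).tolist(),round(np.linalg.norm(w[1]-w[0])*1000,1))
E
```

```text
13.7833 [0.46904719 0.30688311 0.10662438] [1.79911723e+02 2.03608467e-02 1.66049966e+02] 0.021665850630472813 19.999034106731415 [-0.28311566 -0.83815508 -0.50691589] [-0.09333158  0.03924353  0.08079266] [ 5.31942323e+01  1.60460179e+01 -2.30322334e+01 -2.00254210e-02
 -5.08324957e+01 -1.57131614e+02]
[ 260  159   46  137 5920]
160 263 303 [[408.5, 311.3], [413.2, 330.1]] 19.3
180 261 305 [[417.6, 307.9], [422.9, 328.8]] 21.5
200 261 305 [[427.3, 305.3], [432.6, 326.6]] 21.9
220 262 304 [[437.4, 303.1], [442.5, 323.8]] 21.4
240 262 304 [[447.8, 300.3], [453.1, 321.5]] 21.8
260 263 304 [[458.9, 297.8], [464.2, 319.0]] 21.9
```

Request:
play_rows(rows=[[[1, -0.006, -0.04, 0, -0.07], [1, -0.012, -0.08, 0, -0.15], [1, -0.018, -0.12, 0, -0.23], [1, -0.024, -0.16, 0, -0.31], [1, -0.03, -0.2, 0, -0.39], [1, -0.038, -0.24, 0, -0.46], [1, -0.045, -0.28, 0, -0.53], [1, -0.045, -0.296, 0, -0.6]]])

```text
time_s: 14.5
tcp_pos: [0.4538, 0.155, 0.1046]
eef_rot: [180.0, -0.2, -142.1]
contact_force: [-0.0, 0.9, -0.6]
gripper_width: 0.0213
gripper_force: 20.0
```

Request:
play_rows(rows=[[[1, 0.03, -0.032, 0, -0.08], [1, 0.06, -0.064, 0, -0.16], [1, 0.09, -0.096, 0, -0.24], [1, 0.12, -0.128, 0, -0.32], [1, 0.15, -0.16, 0, -0.4], [1, 0.18, -0.192, 0, -0.48], [1, 0.2, -0.213, 0, -0.55], [1, 0.204, -0.219, 0, -0.599]]])

```text
time_s: 15.17
tcp_pos: [0.4396, 0.0065, 0.1048]
eef_rot: [179.8, -0.1, -90.7]
contact_force: [-0.4, -0.2, -0.2]
gripper_width: 0.0214
gripper_force: 20.0
```

```bash
python3 - <<'E'
from h import *
s=r.get_state();print(s['time_s'],s['tcp_pos'],s['eef_rot'],s['gripper_width'],s['joints'])
im,i=snap('wrist','w8')
E
```

```text
15.1667 [0.43957866 0.00645032 0.10476757] [ 1.79833981e+02 -6.01621825e-02 -9.06671508e+01] 0.02139000011747732 [ 2.66856237e+01  5.39781111e+00 -3.73786491e+01 -3.10358909e-02
 -4.73986439e+01 -2.73318188e+01]
```

```bash
python3 - <<'E'
from h import *
im,i=load('w8')
h=cv2.cvtColor(im,cv2.COLOR_RGB2HSV)
m=cv2.inRange(h,np.array((0,150,60)),np.array((8,255,255)))|cv2.inRange(h,np.array((174,150,60)),np.array((180,255,255)))
g=cv2.Sobel(im[:,:,0].astype(float),cv2.CV_64F,1,0,ksize=3)
for row in(120,150,180,210):
    c=np.where(m[row])[0]
    if len(c): print(row,c[0],c[-1],np.round(onplane('wrist',[(c[0],row),(c[-1]+1,row)],.017,i)[:,:2]*1000,1).tolist())
cv2.imwrite('pics/c8.png',im[:,:,::-1])
E
```

```text
120 118 336 [[572.1, -77.5], [397.2, -69.6]]
150 106 335 [[586.4, -53.6], [397.7, -46.5]]
180 110 334 [[585.8, -27.7], [398.0, -22.9]]
210 114 333 [[586.2, -0.9], [398.0, 1.6]]
```

View pics/c8.png

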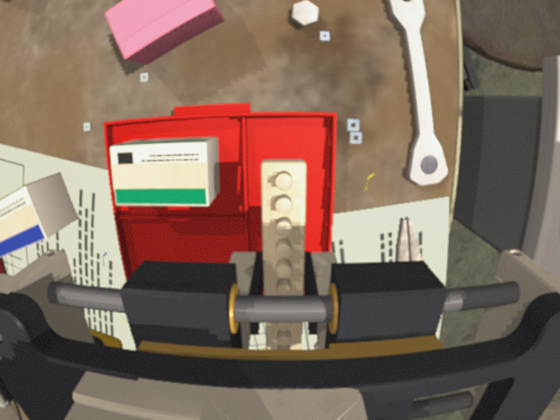

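The strip hangs over the slot at (284,250), parallel to it. The relay box stands inside its bay at (165,172). I'll lower, check, then release.

Request:
play_rows(rows=[[[1, 0, 0, 0.05, 0], [1, 0, 0, 0.1, 0], [1, 0, 0, 0.14, 0], [1, 0, 0, 0.16, 0], [1, 0, 0, 0.17, 0], [1, 0, 0, 0.175, 0], [1, 0, 0, 0.176, 0], [1, 0, 0, 0.176, 0]]])

```text
time_s: 15.88
tcp_pos: [0.4415, 0.0089, 0.0183]
eef_rot: [-180.0, 0.0, -90.9]
contact_force: [-0.0, -0.0, -1.1]
gripper_width: 0.0213
gripper_force: 20.0
```

```bash
python3 - <<'E'
from h import *
s=r.get_state();print(s['time_s'],s['tcp_pos'],s['eef_rot'],s['gripper_width'],s['contact_force'])
E
```

```text
15.8833 [0.44153382 0.00885655 0.01829715] [-1.79984971e+02  2.94632715e-03 -9.08978632e+01] 0.02128661879326058 [-0.00150315 -0.00273274 -1.09391051]
```

Request:
play_rows(rows=[[[1, 0, 0, 0.002, 0], [1, 0, 0, 0.005, 0], [1, 0, 0, 0.005, 0], [1, 0, 0, 0.005, 0], [0.68, 0, 0, 0.005, 0], [0.68, 0, 0, 0.005, 0], [0.66, 0, 0, 0.005, 0], [0.66, 0, 0, 0.005, 0]]])

```text
time_s: 16.55
tcp_pos: [0.4414, 0.0087, 0.0156]
eef_rot: [-180.0, 0.0, -90.9]
contact_force: [0.5, 0.4, -0.2]
gripper_width: 0.0295
gripper_force: 0.0
```

Request:
play_rows(rows=[[[0.66, 0, 0, 0, 0], [0.66, 0, 0, -0.01, 0], [0.66, 0, 0, -0.03, 0], [0.66, 0, 0, -0.08, 0], [0.66, 0, 0, -0.14, 0], [0.4, 0, 0, -0.22, 0], [0, 0, 0, -0.3, 0], [0, 0, 0, -0.36, 0]]])

```text
time_s: 17.22
tcp_pos: [0.4417, 0.0086, 0.1994]
eef_rot: [-179.8, 0.0, -90.9]
contact_force: [1.3, 1.0, 0.0]
gripper_width: 0.0444
gripper_force: 0.0
```

```bash
python3 - <<'E'
from h import *
s=r.get_state();print(s['time_s'],s['tcp_pos'],s['eef_rot'],s['gripper_width'],s['joints'])
im,i=snap('wrist','w9')
h=cv2.cvtColor(im,cv2.COLOR_RGB2HSV)
m=cv2.inRange(h,np.array((12,30,120)),np.array((32,170,255)))
n,l,st,ce=cv2.connectedComponentsWithStats(m)
for j in range(1,n):
  if 200<ce[j][0]<380 and st[j,4]>400:
    cn=max(cv2.findContours((l==j).astype(np.uint8),0,cv2.CHAIN_APPROX_NONE)[0],key=len)[:,0]
    print(st[j],cv2.minAreaRect((onplane('wrist',cn,.018,i)[:,:2]*1000).astype(np.float32)))
E
```

```text
17.2167 [0.44168513 0.00856591 0.19937623] [-1.79833104e+02  4.58032378e-02 -9.08660065e+01] 0.04442002986499546 [ 2.68784661e+01 -9.30425579e-01 -2.96865392e+01  4.24537117e-02
 -6.10748619e+01 -2.77650179e+01]
[    7     0   419   207 47323] ((548.7236938476562, -119.67633056640625), (238.71022033691406, 557.3641357421875), 82.55599975585938)
[ 159  128   78   48 1449] ((534.4469604492188, -33.475303649902344), (50.656646728515625, 87.79586029052734), 88.0857925415039)
[ 274  133   21  108 2013] ((440.77587890625, 9.193916320800781), (119.47109985351562, 22.3482723236084), 89.16051483154297)
[ 154  186   81  141 1348] ((544.5860595703125, 91.85374450683594), (88.82061767578125, 192.775390625), 12.017547607421875)
[331 250  34  44 984] ((361.4325256347656, 111.30746459960938), (31.137826919555664, 69.4295654296875), 19.915790557861328)
[ 178  329  294   29 2231] ((374.3614501953125, 225.61741638183594), (50.130226135253906, 443.49298095703125), 88.9817886352539)
[   65   372   302    48 10259] ((635.9033203125, 385.154296875), (645.19921875, 167.9383544921875), 9.190384864807129)
```

The strip lies flat in the red slot, measured at (440.8, 9.2) mm and 119.5×22 mm. Next is the fuse box.

Request:
play_rows(rows=[[[0, 0.007, -0.245, 0, 0.45], [0, 0.007, -0.245, 0, 0.45], [0, 0.007, -0.245, 0, 0.45], [0, 0.007, -0.245, 0, 0.45], [0, 0.007, -0.245, 0, 0.45], [0, 0.007, -0.245, 0, 0.45], [0, 0.007, -0.245, 0, 0.45], [0, 0.007, -0.245, 0, 0.45]]])

```text
time_s: 17.93
tcp_pos: [0.5636, 0.0032, 0.1956]
eef_rot: [180.0, -0.0, -129.4]
contact_force: [0.8, -0.1, 0.2]
gripper_width: 0.0872
gripper_force: 0.0
```

Request:
play_rows(rows=[[[0, -0.148, -0.196, 0.13, 0.398], [0, -0.148, -0.196, 0.13, 0.398], [0, -0.148, -0.196, 0.13, 0.398], [0, -0.148, -0.196, 0.13, 0.398], [0, -0.148, -0.196, 0.13, 0.398], [0, -0.148, -0.196, 0.13, 0.398], [0, -0.148, -0.196, 0.13, 0.398], [0, -0.148, -0.196, 0.13, 0.398]]])

```text
time_s: 18.6
tcp_pos: [0.6862, -0.002, 0.1314]
eef_rot: [-180.0, 0.1, -163.5]
contact_force: [0.1, 0.3, -0.2]
gripper_width: 0.0878
gripper_force: 0.0
```

```bash
python3 - <<'E'
from h import *
s=r.get_state();print(s['time_s'],s['tcp_pos'],s['eef_rot'],s['gripper_width'],s['joints'])
im,i=snap('wrist','w10')
h=cv2.cvtColor(im,cv2.COLOR_RGB2HSV)
def comp(lo,hi,z,mn,name):
    m=cv2.inRange(h,np.array(lo),np.array(hi));n,l,st,ce=cv2.connectedComponentsWithStats(m)
    for j in range(1,n):
      if st[j,4]>mn and ce[j][1]<290:
        cn=max(cv2.findContours((l==j).astype(np.uint8),0,cv2.CHAIN_APPROX_NONE)[0],key=len)[:,0]
        print(name,st[j],ce[j],[np.round(v,1) for v in cv2.minAreaRect((onplane('wrist',cn,z,i)[:,:2]*1000).astype(np.float32))])
comp((105,100,40),(130,255,255),.056,150,'band')
comp((15,120,60),(35,255,255),.065,300,'tape')
E
```

```text
18.6 [ 0.68622921 -0.00200125  0.13139718] [-1.79994124e+02  5.37018165e-02 -1.63506295e+02] 0.08780621079279219 [ 1.60662525e+01  2.53640892e+01 -4.80565957e+00  6.33694441e-03
 -5.97765073e+01 -8.95757373e+01]
band [   0    0   79   43 2466] [38.32927818 16.64557989] [array([ 570.4, -272.7]), array([110.4,  38.6]), np.float64(89.4)]
band [ 298  172   19  104 1636] [306.63814181 222.79339853] [array([685.2,  15.9]), array([84.9, 12.3]), np.float64(16.0)]
band [  0 241  42  23 534] [ 19.39138577 251.70037453] [array([ 799.5, -256.9]), array([23.1, 70. ]), np.float64(6.3)]
tape [ 416  193   83   70 2924] [463.83926129 232.07626539] [array([655.3, 145.1]), array([68.6, 68.1]), np.float64(76.2)]
```

```bash
python3 - <<'E'
from h import *
im,i=load('w10')
g=cv2.cvtColor(im,cv2.COLOR_RGB2GRAY)
for row in(190,210,230): print(row,g[row,200:350:4].tolist())
c=[im[210,x].tolist() for x in range(224,336,8)];print(c)
print(g[130:290:5,270].tolist())
E
```

```text
190 [140, 142, 137, 137, 139, 140, 229, 231, 232, 231, 232, 232, 232, 238, 246, 246, 224, 223, 245, 237, 237, 237, 239, 237, 239, 101, 95, 96, 95, 136, 232, 231, 231, 231, 231, 231, 231, 232]
210 [139, 139, 140, 218, 231, 232, 231, 232, 154, 194, 231, 232, 232, 220, 246, 246, 194, 230, 246, 240, 240, 240, 240, 240, 240, 95, 97, 97, 94, 194, 232, 231, 232, 206, 96, 171, 232, 221]
230 [180, 231, 232, 231, 231, 179, 232, 231, 232, 231, 231, 231, 232, 232, 246, 246, 221, 238, 247, 238, 240, 238, 238, 237, 241, 92, 95, 94, 93, 230, 222, 136, 220, 231, 206, 109, 212, 230]
[[232, 234, 216], [153, 156, 144], [232, 234, 217], [233, 235, 218], [246, 246, 243], [206, 193, 172], [246, 247, 240], [246, 241, 220], [246, 242, 218], [247, 241, 215], [68, 93, 190], [65, 90, 190], [233, 234, 217], [233, 234, 217]]
[231, 231, 231, 231, 233, 232, 163, 193, 246, 246, 189, 208, 206, 212, 211, 230, 203, 183, 171, 206, 190, 170, 169, 246, 247, 61, 62, 64, 230, 246, 231, 160]
```

```bash
python3 - <<'E'
from h import *
print(np.round(onplane('side',[(326,186),(350,186)],0),3),np.round(onplane('scene',[(202,240),(200,225),(155,248)],0),3))
E
```

```text
[[0.765 0.04  0.   ]
 [0.858 0.024 0.   ]] [[0.727 0.063 0.   ]
 [0.793 0.004 0.   ]
 [0.819 0.179 0.   ]]
```

The PSU starts at about x = 0.76, so the gripper body clears it. I'll descend on the fuse box.

Request:
play_rows(rows=[[[0, -0.008, 0.002, 0.06, 0], [0, -0.008, 0.002, 0.12, 0], [0, -0.008, 0.002, 0.17, 0], [0, -0.008, 0.002, 0.205, 0], [0, -0.008, 0.002, 0.22, 0], [0, -0.008, 0.002, 0.22, 0], [1, -0.008, 0.002, 0.22, 0], [1, -0.008, 0.002, 0.22, 0]]], squeeze=25)

```text
time_s: 19.32
tcp_pos: [0.6912, 0.0002, 0.0226]
eef_rot: [-180.0, 0.2, -163.7]
contact_force: [0.5, -0.5, 0.3]
gripper_width: 0.0792
gripper_force: 0.0
```

Request:
play_rows(rows=[[[1, 0, 0, 0, 0], [1, 0, 0, 0, 0], [1, 0, 0, 0, 0], [1, 0, 0, 0, 0], [1, 0, 0, 0, 0], [1, 0, 0, 0, 0], [1, 0, 0, 0, 0], [1, 0, 0, 0, 0]]])

```text
time_s: 19.98
tcp_pos: [0.6901, 0.0, 0.021]
eef_rot: [-180.0, 0.0, -163.8]
contact_force: [-2.5, 1.6, 5.0]
gripper_width: 0.0499
gripper_force: 25.0
```

```bash
python3 - <<'E'
from h import *
s=r.get_state();print(s['time_s'],s['tcp_pos'],s['eef_rot'],s['gripper_width'],s['gripper_force'],s['contact_force'])
E
```

```text
19.9833 [6.90128013e-01 5.70186733e-06 2.10244990e-02] [-1.79995820e+02  2.41042420e-02 -1.63762168e+02] 0.049945085250919924 25.000845193862915 [-2.46956811  1.57967335  4.9715297 ]
```

Request:
play_rows(rows=[[[1, 0, 0, -0.02, 0], [1, 0, 0, -0.06, 0], [1, 0, 0, -0.12, 0], [1, 0, 0, -0.17, 0], [1, 0, 0, -0.2, 0], [1, 0, 0, -0.2, 0], [1, 0, 0, -0.2, 0], [1, 0, 0, -0.2, 0]]])

```text
time_s: 20.65
tcp_pos: [0.6892, -0.0001, 0.1197]
eef_rot: [180.0, -0.1, -163.8]
contact_force: [1.0, -0.7, -2.6]
gripper_width: 0.0497
gripper_force: 25.0
```

Request:
play_rows(rows=[[[1, 0.03, -0.033, 0, 0], [1, 0.07, -0.077, 0, 0], [1, 0.11, -0.121, 0, 0], [1, 0.15, -0.165, 0, 0], [1, 0.19, -0.209, 0, 0], [1, 0.23, -0.253, 0, 0], [1, 0.26, -0.286, 0, 0], [1, 0.289, -0.318, 0, 0]]])

```text
time_s: 21.32
tcp_pos: [0.5938, -0.1944, 0.1189]
eef_rot: [179.9, -0.2, -163.8]
contact_force: [-0.3, -0.1, -1.1]
gripper_width: 0.0501
gripper_force: 25.0
```

Request:
play_rows(rows=[[[1, 0.04, -0.044, 0, 0.06], [1, 0.08, -0.088, 0, 0.12], [1, 0.12, -0.132, 0, 0.18], [1, 0.16, -0.176, 0, 0.24], [1, 0.2, -0.22, 0, 0.3], [1, 0.24, -0.264, 0, 0.328], [1, 0.28, -0.308, 0, 0.328], [1, 0.289, -0.318, 0, 0.328]]])

```text
time_s: 21.98
tcp_pos: [0.4985, -0.3887, 0.1188]
eef_rot: [180.0, -0.2, 167.9]
contact_force: [0.7, -0.3, -1.0]
gripper_width: 0.0498
gripper_force: 25.0
```

```bash
python3 - <<'E'
from h import *
s=r.get_state();print(s['time_s'],s['tcp_pos'],s['eef_rot'],s['gripper_width'],s['gripper_force'],s['contact_force'])
im,i=snap('wrist','w11')
h=cv2.cvtColor(im,cv2.COLOR_RGB2HSV)
m=cv2.inRange(h,np.array((100,150,60)),np.array((120,255,255)))
n,l,st,ce=cv2.connectedComponentsWithStats(m);j=1+np.argmax(st[1:,4]);print(st[j])
for row in(90,120,150,180,210):
    c=np.where(l[row]==j)[0]
    print(row,c[0],c[-1],np.round(onplane('wrist',[(c[0],row),(c[-1]+1,row)],.017,i)[:,:2]*1000,1).tolist())
for col in(230,260,320):
    c=np.where(l[:,col]==j)[0];print(col,c[0],np.round(onplane('wrist',[(col,c[0])],.017,i)[:,:2]*1000,1).tolist())
E
```

```text
21.9833 [ 0.49845983 -0.38874786  0.11875472] [179.98308609  -0.1956487  167.884124  ] 0.049778548218457445 24.999896585941315 [ 0.67312196 -0.27841815 -0.99778114]
[  230    59   214   211 31101]
90 237 438 [[392.7, -404.1], [421.1, -238.2]]
120 238 437 [[416.5, -408.7], [446.5, -243.5]]
150 231 442 [[438.8, -419.9], [473.1, -242.1]]
180 232 440 [[463.1, -425.1], [499.5, -246.8]]
210 346 430 [[508.6, -337.2], [525.4, -259.1]]
230 141 [[431.5, -418.9]]
260 60 [[373.2, -381.2]]
320 60 [[382.8, -335.2]]
```

Request:
play_rows(rows=[[[1, -0.006, 0, 0.04, 0], [1, -0.006, 0, 0.08, 0], [1, -0.006, 0, 0.12, 0], [1, -0.006, 0, 0.15, 0], [1, -0.006, 0, 0.17, 0], [1, -0.006, 0, 0.18, 0], [1, -0.006, 0, 0.185, 0], [1, -0.006, 0, 0.186, 0]]])

```text
time_s: 22.7
tcp_pos: [0.5044, -0.3865, 0.0276]
eef_rot: [180.0, -0.0, 168.1]
contact_force: [-0.2, -0.8, -0.2]
gripper_width: 0.0499
gripper_force: 25.0
```

```bash
python3 - <<'E'
from h import *
s=r.get_state();print(s['time_s'],s['tcp_pos'],s['eef_rot'],s['gripper_width'],s['contact_force'])
E
```

```text
22.7 [ 0.50437237 -0.38645233  0.02756506] [ 1.79997922e+02 -3.38318334e-02  1.68072581e+02] 0.049865700287087034 [-0.18597644 -0.7722849  -0.16244606]
```

Request:
play_rows(rows=[[[1, 0, 0, 0.001, 0], [0.28, 0, 0, 0.001, 0], [0.28, 0, 0, 0.001, 0], [0.28, 0, 0, 0.001, 0], [0.28, 0, 0, -0.03, 0], [0.28, 0, 0, -0.1, 0], [0.28, 0, 0, -0.18, 0], [0.28, 0, 0, -0.24, 0]]])

```text
time_s: 23.37
tcp_pos: [0.5048, -0.3873, 0.1508]
eef_rot: [-179.9, 0.1, 168.1]
contact_force: [1.6, -0.7, 1.0]
gripper_width: 0.0631
gripper_force: 0.0
```

Request:
play_rows(rows=[[[0, -0.079, 0.576, -0.11, 0], [0, -0.079, 0.576, -0.11, 0], [0, -0.079, 0.576, -0.11, 0], [0, -0.079, 0.576, -0.11, 0], [0, -0.079, 0.576, -0.11, 0], [0, -0.079, 0.576, -0.11, 0], [0, -0.079, 0.576, -0.11, 0], [0, -0.079, 0.576, -0.11, 0]]])

```text
time_s: 24.03
tcp_pos: [0.6055, -0.1082, 0.2047]
eef_rot: [179.9, 0.2, 168.3]
contact_force: [0.1, -0.9, 0.0]
gripper_width: 0.0877
gripper_force: 0.0
```

Request:
play_rows(rows=[[[0, -0.079, 0.576, -0.11, -0.138], [0, -0.079, 0.576, -0.11, -0.138], [0, -0.079, 0.576, -0.11, -0.138], [0, -0.079, 0.576, -0.11, -0.138], [0, -0.079, 0.576, -0.11, -0.138], [0, -0.079, 0.576, -0.11, -0.138], [0, -0.079, 0.576, -0.11, -0.138], [0, -0.079, 0.576, -0.11, -0.138]]])

```text
time_s: 24.7
tcp_pos: [0.7028, 0.1663, 0.2582]
eef_rot: [179.9, 0.1, -179.9]
contact_force: [-1.5, -1.1, -0.2]
gripper_width: 0.0879
gripper_force: 0.0
```

```bash
python3 - <<'E'
from h import *
s=r.get_state();print(s['time_s'],s['tcp_pos'],s['eef_rot'],s['gripper_width'])
im,i=snap('wrist','w12')
X=[.655,.15,.04]
p=project('wrist',X,i)[0];print(p)
def crop(im,c,hw,n):
    x,y=int(max(c[0],hw)),int(max(c[1],hw));return cv2.resize(im[y-hw:y+hw,x-hw:x+hw],(n,n),interpolation=cv2.INTER_CUBIC)
A=crop(im,p,50,400);w4,i4=load('w4');w10,_=load('w10')
B=crop(w4,(212,250),50,300);C=crop(w10,(458,228),50,300)
side=r.capture('side');sc=r.capture('scene')
cv2.imwrite('pics/side1.png',side[:,:,::-1]);cv2.imwrite('pics/scene1.png',sc[:,:,::-1])
D=crop(side,(294,165),22,200);E=crop(sc,(193,257),22,200)
F=cv2.resize(side[220:300,220:310],(200,200),interpolation=2)
L=np.vstack([A,np.hstack([D,E])]);R=np.vstack([B,C]);
cv2.imwrite('pics/tape.png',np.hstack([L,R])[:,:,::-1]);print(np.hstack([L,R]).shape)
E
```

```text
24.7 [0.70279363 0.16631768 0.25822637] [ 1.79937960e+02  1.29048018e-01 -1.79873593e+02] 0.08790822104220324
[269.59733382 140.01306073]
(600, 700, 3)
```

View pics/tape.png

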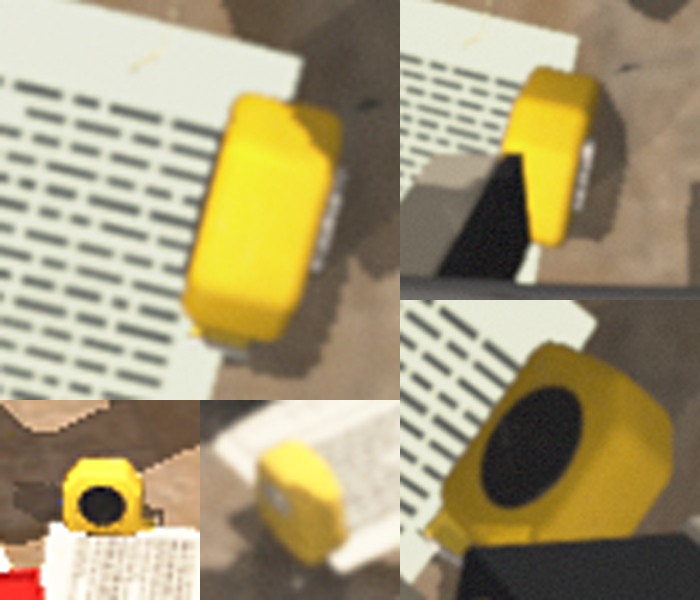

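In the composite, the hook tip is at (215,342), pointing away from the robot. The clip is at (330,219), on the left (+y) side. I'll locate the grasp spot on the case between the hook end and the clip.

```bash
python3 - <<'E'
from h import *
im,i=load('w12')
f=lambda c:(219+c[0]/4,90+c[1]/4)
for n,c,z in[('clip',(340,170),.045),('clip',(317,268),.045),('L',(240,120),.06),('L',(190,290),.06),('R',(342,140),.06),('R',(293,325),.06),('rear',(290,98),.045),('front',(262,338),.05),('hook',(230,352),.01),('Lmid',(212,215),.062),('Rmid',(318,232),.062)]:
    print(n,np.round(onplane('wrist',f(c),z,i)[0]*1000,1))
h=cv2.cvtColor(im,cv2.COLOR_RGB2HSV)
m=cv2.inRange(h,np.array((15,150,60)),np.array((35,255,255)))
n,l,st,ce=cv2.connectedComponentsWithStats(m);j=min((j for j in range(1,n) if st[j,4]>500),key=lambda j:np.hypot(*(ce[j]-[284,143])))
cn=max(cv2.findContours((l==j).astype(np.uint8),0,cv2.CHAIN_APPROX_NONE)[0],key=len)[:,0]
print(st[j],cv2.minAreaRect((onplane('wrist',cn,.055,i)[:,:2]*1000).astype(np.float32)))
E
```

```text
clip [645.8 189.3  45. ]
clip [674.2 183.   45. ]
L [631.1 161.1  60. ]
L [678.1 147.2  60. ]
R [636.4 188.8  60. ]
R [688.  175.8  60. ]
rear [625.3 175.   45. ]
front [693.8 167.2  50. ]
hook [706.6 157.2  10. ]
Lmid [657.  153.5  62. ]
Rmid [661.6 182.4  62. ]
[ 265  114   39   62 1699] ((659.4671630859375, 166.35244750976562), (32.571781158447266, 70.00778198242188), 75.7481689453125)
```

Request:
play_rows(rows=[[[0, 0.046, -0.01, 0.316, 0.1675], [0, 0.046, -0.01, 0.316, 0.1675], [0, 0.046, -0.01, 0.316, 0.1675], [0, 0.046, -0.01, 0.316, 0.1675], [0, 0.046, -0.01, 0.316, 0.1675], [0, 0.046, -0.01, 0.316, 0.1675], [0, 0.046, -0.01, 0.316, 0.1675], [0, 0.046, -0.01, 0.316, 0.1675]]])

```text
time_s: 25.52
tcp_pos: [0.6801, 0.1556, 0.103]
eef_rot: [179.8, 0.2, 165.5]
contact_force: [0.1, 0.2, 1.1]
gripper_width: 0.0875
gripper_force: 0.0
```

```bash
python3 - <<'E'
from h import *
im,i=snap('wrist','w13')
s=r.get_state();print(s['time_s'],s['tcp_pos'],s['eef_rot'],s['gripper_width'],s['joints'])
h=cv2.cvtColor(im,cv2.COLOR_RGB2HSV)
m=cv2.inRange(h,np.array((15,150,60)),np.array((35,255,255)));m[270:]=0
n,l,st,ce=cv2.connectedComponentsWithStats(m)
for row in range(170,270,15):
    c=np.where(m[row,200:370])[0]+200
    if len(c): w=onplane('wrist',[(c[0],row),(c[-1]+1,row)],.06,i)*1000;print(row,c[0],c[-1],np.round(w[:,:2],1).tolist())
E
```

```text
25.5667 [0.67986939 0.15578617 0.10281172] [179.83115803   0.22402272 165.50264775] 0.08726079087328527 [ 2.88847829e+01  2.76215327e+01 -5.17196987e+00  3.71834712e-02
 -5.69277149e+01 -1.33402020e+02]
170 268 316 [[633.4, 157.1], [641.1, 187.0]]
185 268 317 [[642.8, 154.6], [650.7, 185.4]]
200 268 316 [[652.4, 152.0], [660.3, 182.6]]
215 268 316 [[662.2, 149.3], [670.3, 180.3]]
230 270 315 [[672.7, 147.8], [680.4, 177.4]]
```

Request:
play_rows(rows=[[[0, 0.002, 0.012, 0.02, 0], [0, 0.002, 0.012, 0.06, 0], [0, 0.002, 0.012, 0.1, 0], [0, 0.002, 0.012, 0.14, 0], [0, 0.002, 0.012, 0.165, 0], [0, 0.002, 0.012, 0.172, 0], [1, 0.002, 0.012, 0.172, 0], [1, 0.002, 0.012, 0.172, 0]]], squeeze=40)

```text
time_s: 26.23
tcp_pos: [0.6791, 0.1618, 0.0144]
eef_rot: [180.0, 0.1, 165.5]
contact_force: [-0.5, 0.6, 0.3]
gripper_width: 0.0791
gripper_force: 0.0
```

Request:
play_rows(rows=[[[1, 0, 0, 0, 0], [1, 0, 0, 0, 0], [1, 0, 0, 0, 0], [1, 0, 0, 0, 0], [1, 0, 0, 0, 0], [1, 0, 0, 0, 0], [1, 0, 0, 0, 0], [1, 0, 0, 0, 0]]])

```text
time_s: 26.9
tcp_pos: [0.6787, 0.1616, 0.0138]
eef_rot: [180.0, 0.0, 165.5]
contact_force: [-0.7, 0.9, 1.2]
gripper_width: 0.0321
gripper_force: 40.2
```

Request:
play_rows(rows=[[[1, 0, 0, 0, 0], [1, 0, 0, 0, 0], [1, 0, 0, 0, 0], [1, 0, 0, -0.005, 0], [1, 0, 0, -0.01, 0], [1, 0, 0, -0.015, 0], [1, 0, 0, -0.02, 0], [1, 0, 0, -0.02, 0]]])

```text
time_s: 27.57
tcp_pos: [0.6786, 0.1615, 0.024]
eef_rot: [180.0, 0.0, 165.5]
contact_force: [0.7, -0.1, -2.8]
gripper_width: 0.0317
gripper_force: 40.1
```

```bash
python3 - <<'E'
from h import *
im,i=snap('wrist','w14')
s=r.get_state();print(s['time_s'],s['tcp_pos'],s['eef_rot'],s['gripper_width'],s['gripper_force'],s['contact_force'],s['moment'])
E
```

```text
27.6167 [0.67852293 0.16145669 0.02379538] [1.79989533e+02 1.07676141e-02 1.65506762e+02] 0.031792032144989144 40.12622205380467 [-0.28256555  0.93047208 -4.21076379] [-0.09050163 -0.0427554   0.01095816]
```

The tape is gripped at 31.8 mm, on the case beside the clip. I'll lift and carry it to the free blue bay.

Request:
play_rows(rows=[[[1, 0, 0, -0.02, 0], [1, 0, 0, -0.05, 0], [1, 0, 0, -0.08, 0], [1, 0, 0, -0.11, 0], [1, 0, 0, -0.14, 0], [1, 0, -0.01, -0.17, 0], [1, 0.002, -0.03, -0.19, 0], [1, 0.003, -0.06, -0.19, 0]]], squeeze=45)

```text
time_s: 28.28
tcp_pos: [0.6707, 0.1333, 0.1216]
eef_rot: [179.9, 0.2, 165.6]
contact_force: [0.1, -0.4, -1.8]
gripper_width: 0.0319
gripper_force: 45.1
```

Request:
play_rows(rows=[[[1, 0.002, -0.05, 0, 0], [1, 0.004, -0.1, 0, 0], [1, 0.007, -0.15, 0, 0], [1, 0.009, -0.2, 0, 0], [1, 0.011, -0.25, 0, 0], [1, 0.014, -0.3, 0, 0], [1, 0.016, -0.35, 0, 0], [1, 0.019, -0.4, 0, 0]]])

```text
time_s: 28.95
tcp_pos: [0.6084, -0.0607, 0.1179]
eef_rot: [-180.0, -0.1, 165.5]
contact_force: [0.3, -0.6, -3.0]
gripper_width: 0.0317
gripper_force: 45.1
```

Request:
play_rows(rows=[[[1, 0.003, -0.06, 0, 0], [1, 0.006, -0.12, 0, 0], [1, 0.009, -0.19, 0, -0.005], [1, 0.012, -0.26, 0, -0.01], [1, 0.015, -0.33, 0, -0.015], [1, 0.018, -0.4, 0, -0.02], [1, 0.021, -0.46, 0, -0.025], [1, 0.023, -0.5, 0, -0.031]]])

```text
time_s: 29.62
tcp_pos: [0.5337, -0.3005, 0.1178]
eef_rot: [180.0, -0.1, 168.1]
contact_force: [0.3, 0.1, -2.1]
gripper_width: 0.0317
gripper_force: 45.1
```

```bash
python3 - <<'E'
from h import *
im,i=snap('wrist','w15')
s=r.get_state();print(s['time_s'],s['tcp_pos'],s['eef_rot'],s['gripper_width'],s['gripper_force'],s['contact_force'],s['moment'])
h=cv2.cvtColor(im,cv2.COLOR_RGB2HSV)
m=cv2.inRange(h,np.array((15,150,60)),np.array((35,255,255)));m[:, :200]=0;m[:,370:]=0
ys,xs=np.where(m[:270]);print(ys.min(),xs[ys<ys.min()+3].mean())
# expected rear end silhouette if upright
z0=s['tcp_pos'][2]-.014;u=np.array([.979,-.205,0]);T=np.array([*s['tcp_pos'][:2],z0])
for zz in(.0,.02,.03,.045,.055,.065): print(zz,project('wrist',T-(.041+.0133)*u+[0,0,zz],i).round(1))
E
```

```text
29.6667 [ 0.53287458 -0.30250413  0.11774382] [-1.79969001e+02 -1.20527663e-01  1.68047003e+02] 0.03175567766083483 45.129503900388954 [ 1.04237125 -2.19693074 -1.99582826] [-0.51096833 -0.12970754  0.08068639]
169 282.46527777777777
0.0 [[280.5 163.6]]
0.02 [[280.1 170.6]]
0.03 [[279.9 174.7]]
0.045 [[279.5 182.1]]
0.055 [[279.2 188.1]]
0.065 [[278.8 195. ]]
```

Request:
play_rows(rows=[[[1, 0, 0, 0.03, 0], [1, 0, 0, 0.07, 0], [1, 0, 0, 0.11, 0], [1, 0, 0, 0.14, 0], [1, 0, 0, 0.165, 0], [1, 0, 0, 0.18, 0], [1, 0, 0, 0.188, 0], [1, 0, 0, 0.19, 0]]])

```text
time_s: 30.33
tcp_pos: [0.5356, -0.2978, 0.0228]
eef_rot: [180.0, -0.1, 168.1]
contact_force: [0.3, -0.7, -2.4]
gripper_width: 0.0319
gripper_force: 45.1
```

```bash
python3 - <<'E'
from h import *
s=r.get_state();print(s['time_s'],s['tcp_pos'],s['eef_rot'],s['gripper_width'],s['contact_force'],s['moment'])
E
```

```text
30.3333 [ 0.53559573 -0.29781006  0.02279673] [ 1.79997402e+02 -8.35168727e-02  1.68145833e+02] 0.031888112798036106 [ 0.28199605 -0.6646511  -2.41069591] [-0.04477644 -0.06223465 -0.05142005]
```

Request:
play_rows(rows=[[[1, 0, -0.005, 0, 0], [1, 0, -0.01, 0, 0], [1, 0, -0.01, 0.003, 0], [1, 0, -0.01, 0.005, 0], [1, 0, -0.01, 0.005, 0], [1, 0, -0.01, 0.005, 0], [0.48, 0, -0.01, 0.005, 0], [0.48, 0, -0.01, 0.005, 0]]])

```text
time_s: 31.0
tcp_pos: [0.536, -0.3026, 0.0215]
eef_rot: [-180.0, 0.0, 168.2]
contact_force: [-0.3, -1.1, 0.8]
gripper_width: 0.0403
gripper_force: 0.0
```

Request:
play_rows(rows=[[[0.48, 0, 0, 0, 0], [0.48, 0, 0, 0, 0], [0.48, 0, 0, -0.02, 0], [0.48, 0, 0, -0.06, 0], [0.48, 0, 0, -0.12, 0], [0.48, 0, 0, -0.2, 0], [0.48, 0, 0, -0.28, 0], [0, 0, 0, -0.36, 0]]])

```text
time_s: 31.67
tcp_pos: [0.5351, -0.3025, 0.2039]
eef_rot: [-180.0, 0.0, 168.2]
contact_force: [1.0, -1.6, -0.7]
gripper_width: 0.0485
gripper_force: 0.0
```

```bash
python3 - <<'E'
from h import *
im,i=snap('wrist','w16')
s=r.get_state();print(s['time_s'],s['tcp_pos'],s['eef_rot'],s['gripper_width'],s['contact_force'],s['joints'])
E
```

```text
31.7167 [ 0.53868327 -0.30455049  0.21344515] [-179.80227984    0.70022857  168.26538836] 0.05167343894828065 [ 3.26933807 -1.71257761  9.23892624] [-11.29564379  15.3535102   -8.59157957   0.22342919 -65.35638202
 -90.53210211]
```

```bash
python3 - <<'E'
from h import *
s=r.get_state();print(s['time_s'],s['tcp_pos'],s['eef_rot'],s['contact_force'])
im,i=snap('wrist','w17')
h=cv2.cvtColor(im,cv2.COLOR_RGB2HSV)
def comp(lo,hi,z,mn):
    m=cv2.inRange(h,np.array(lo),np.array(hi));n,l,st,ce=cv2.connectedComponentsWithStats(m)
    for j in range(1,n):
      if st[j,4]>mn and ce[j][1]<285:
        cn=max(cv2.findContours((l==j).astype(np.uint8),0,cv2.CHAIN_APPROX_NONE)[0],key=len)[:,0]
        R=cv2.minAreaRect((onplane('wrist',cn,z,i)[:,:2]*1000).astype(np.float32));d=np.array(R[0])-[480,-336]
        print(st[j],[np.round(v,1) for v in R],'tray',np.round([d@[.979,-.2045],d@[.2045,.979]],1))
comp((15,130,60),(35,255,255),.06,300)
comp((100,150,60),(122,255,255),.017,300)
E
```

```text
31.7167 [ 0.53868327 -0.30455049  0.21344515] [-179.80227984    0.70022857  168.26538836] [ 3.26933807 -1.71257761  9.23892624]
[ 271  133   33   69 2155] [array([ 514.3, -297. ]), array([31.6, 67.6]), np.float64(78.3)] tray [25.6 45.2]
[  166    50   164   169 17840] [array([ 478.6, -335.2]), array([182.3, 189.2]), np.float64(78.4)] tray [-1.5  0.5]
[205 137  15  82 839] [array([ 516.8, -384.1]), array([12.2, 94.9]), np.float64(78.0)] tray [ 45.8 -39.6]
```

The tape stands upright in its bay at tray coordinates (26, 45). Now the spanner.

Request:
play_rows(rows=[[[0, 0.131, 0.43, 0, 0], [0, 0.131, 0.43, 0, 0], [0, 0.131, 0.43, 0, 0], [0, 0.131, 0.43, 0, 0], [0, 0.131, 0.43, 0, 0], [0, 0.131, 0.43, 0, 0], [0, 0.131, 0.43, 0, 0], [0, 0.131, 0.43, 0, 0]]])

```text
time_s: 32.43
tcp_pos: [0.5156, -0.0776, 0.2021]
eef_rot: [180.0, 0.1, 168.3]
contact_force: [0.4, -1.1, 0.0]
gripper_width: 0.0877
gripper_force: 0.0
```

Request:
play_rows(rows=[[[0, 0.131, 0.43, 0, -0.54], [0, 0.131, 0.43, 0, -0.54], [0, 0.131, 0.43, 0, -0.54], [0, 0.131, 0.43, 0, -0.54], [0, 0.131, 0.43, 0, -0.54], [0, 0.131, 0.43, 0, -0.54], [0, 0.131, 0.43, 0, -0.54], [0, 0.131, 0.43, 0, -0.54]]])

```text
time_s: 33.1
tcp_pos: [0.4957, 0.1455, 0.2012]
eef_rot: [-180.0, -0.0, -145.2]
contact_force: [-1.1, 0.7, 0.1]
gripper_width: 0.0877
gripper_force: 0.0
```

Request:
play_rows(rows=[[[0, -0.221, 0.392, 0, -0.54], [0, -0.221, 0.392, 0, -0.54], [0, -0.221, 0.392, 0, -0.54], [0, -0.221, 0.392, 0, -0.54], [0, -0.221, 0.392, 0, -0.54], [0, -0.221, 0.392, 0, -0.54], [0, -0.221, 0.392, 0, -0.54], [0, -0.221, 0.392, 0, -0.54]]])

```text
time_s: 33.77
tcp_pos: [0.4757, 0.3692, 0.2006]
eef_rot: [180.0, -0.1, -99.0]
contact_force: [-0.4, 0.1, 0.4]
gripper_width: 0.0876
gripper_force: 0.0
```

Request:
play_rows(rows=[[[0, 0, 0, 0, 0], [0, 0, 0, 0, 0], [0, 0, 0, 0, 0], [0, 0, 0, 0, 0], [0, 0, 0, 0, 0], [0, 0, 0, 0, 0], [0, 0, 0, 0, 0], [0, 0, 0, 0, 0]]])

```text
time_s: 34.43
tcp_pos: [0.4752, 0.3692, 0.2012]
eef_rot: [-180.0, 0.0, -99.0]
contact_force: [-0.6, 0.3, -0.9]
gripper_width: 0.0877
gripper_force: 0.0
```

```bash
cat > sp.py <<'E'
from h import *
import sys
im,i=snap('wrist',sys.argv[1])
s=r.get_state();print(s['time_s'],s['tcp_pos'],s['eef_rot'],s['gripper_width'],s['contact_force'],s['joints'])
h=cv2.cvtColor(im,cv2.COLOR_RGB2HSV)
m=((h[...,1]<60)&(h[...,2]>110)).astype(np.uint8);m[300:]=0
n,l,st,ce=cv2.connectedComponentsWithStats(m)
for j in range(1,n):
    if st[j,4]<400: continue
    ys,xs=np.where(l==j)
    w=onplane('wrist',np.c_[xs,ys],.013,i)[:,:2]*1000
    if not(380<w[:,0].mean()<540 and 200<w[:,1].mean()<380): continue
    R=cv2.minAreaRect(w.astype(np.float32))
    print(st[j],[np.round(v,1) for v in R])
    for y in range(250,365,10):
        k=abs(w[:,1]-y)<1
        if k.any(): print(y,w[k,0].min().round(1),w[k,0].max().round(1))
E
python3 sp.py w18
```

```text
34.4833 [0.47517858 0.36924627 0.20110744] [-1.79996859e+02  2.66456989e-03 -9.90164821e+01] 0.08778443971158346 [0.82659529 0.14446328 0.46818453] [ 5.64364578e+01  1.47187653e+01 -1.10458966e+01  1.94362486e-03
 -6.42316094e+01 -6.54537849e+01]
[ 269   60   29  129 1854] [array([464.3, 302.3]), array([138.3,  30.6]), np.float64(81.0)]
250 444.2 467.5
260 450.1 464.8
270 454.8 464.4
280 456.3 466.1
290 456.9 467.6
300 458.4 469.3
310 460.1 470.9
320 461.6 472.6
330 463.3 474.2
340 462.7 480.1
350 459.9 485.2
360 459.1 489.0
```

Request:
play_rows(rows=[[[0.73, 0.136, 0, 0.282, 0], [0.73, 0.136, 0, 0.282, 0], [0.73, 0.136, 0, 0.282, 0], [0.73, 0.136, 0, 0.282, 0], [0.73, 0.136, 0, 0.282, 0], [0.73, 0.136, 0, 0.282, 0], [0.73, 0.136, 0, 0.282, 0], [0.73, 0.136, 0, 0.282, 0]]], squeeze=35)

```text
time_s: 35.15
tcp_pos: [0.4656, 0.3037, 0.0615]
eef_rot: [-179.9, 0.1, -99.0]
contact_force: [0.0, -0.3, 0.4]
gripper_width: 0.0398
gripper_force: 0.0
```

Request:
play_rows(rows=[[[0.73, 0, 0, 0, 0], [0.73, 0, 0, 0, 0], [0.73, 0, 0, 0, 0], [0.73, 0, 0, 0, 0], [0.73, 0, 0, 0, 0], [0.73, 0, 0, 0, 0], [0.73, 0, 0, 0, 0], [0.73, 0, 0, 0, 0]]])

```text
time_s: 35.82
tcp_pos: [0.4645, 0.3021, 0.06]
eef_rot: [180.0, -0.0, -99.0]
contact_force: [0.0, -0.3, 0.6]
gripper_width: 0.0235
gripper_force: 0.0
```

```bash
python3 sp.py w19
```

```text
35.8667 [0.46454385 0.30210235 0.06004671] [ 1.79999425e+02 -1.29120098e-03 -9.90086849e+01] 0.023667399714410984 [-1.09204415 -0.46455972 -1.00559879] [ 5.32872831e+01  1.88465843e+01 -2.65470268e+01  1.29329821e-04
 -4.46077996e+01 -6.22960601e+01]
[ 263  132   41  164 3442] [array([463. , 291.3]), array([117.6,  25.2]), np.float64(80.3)]
250 444.3 468.2
260 448.9 464.6
270 454.4 464.4
280 455.9 466.1
290 457.5 467.8
300 459.0 469.5
310 460.5 471.1
320 462.0 472.8
330 463.4 474.5
340 462.2 480.7
350 460.5 473.2
[228 252  25  42 664] [array([500.8, 325. ]), array([35.7, 16.6]), np.float64(68.6)]
310 488.2 503.4
320 489.8 503.2
330 494.1 504.8
340 498.6 505.5
[314 252  25  43 703] [array([438.4, 336.4]), array([35.3, 17.2]), np.float64(83.1)]
320 430.2 445.2
330 432.5 444.9
340 434.2 443.9
350 436.6 442.7
```

The shank is centred under the TCP at x = 464.5 mm. I'll descend slowly.

Request:
play_rows(rows=[[[0.73, 0, 0, 0.03, 0], [0.73, 0, 0, 0.06, 0], [0.73, 0, 0, 0.08, 0], [0.73, 0, 0, 0.092, 0], [0.73, 0, 0, 0.099, 0], [0.73, 0, 0, 0.103, 0], [0.73, 0, 0, 0.104, 0], [0.73, 0, 0, 0.104, 0]]])

```text
time_s: 36.53
tcp_pos: [0.4647, 0.3023, 0.0084]
eef_rot: [-180.0, 0.0, -99.0]
contact_force: [0.1, 0.1, 0.7]
gripper_width: 0.0232
gripper_force: 0.0
```

Request:
play_rows(rows=[[[1, 0, 0, 0, 0], [1, 0, 0, 0, 0], [1, 0, 0, 0, 0], [1, 0, 0, 0, 0], [1, 0, 0, 0, 0], [1, 0, 0, 0, 0], [1, 0, 0, 0, 0], [1, 0, 0, 0, 0]]])

```text
time_s: 37.2
tcp_pos: [0.4648, 0.3024, 0.0085]
eef_rot: [-180.0, 0.0, -99.0]
contact_force: [-0.5, -0.5, 6.0]
gripper_width: 0.0103
gripper_force: 35.0
```

```bash
python3 - <<'E'
from h import *
s=r.get_state();print(s['time_s'],s['tcp_pos'],s['eef_rot'],s['gripper_width'],s['gripper_force'],s['contact_force'])
E
```

```text
37.2 [0.4647884  0.30236743 0.00849738] [-1.79973079e+02  3.37744497e-02 -9.89990246e+01] 0.010282184303009869 35.032972396875266 [-0.53993738 -0.54337823  6.01171876]
```

Request:
play_rows(rows=[[[1, 0, 0, -0.01, 0], [1, 0, 0, -0.04, 0], [1, 0, 0, -0.08, 0], [1, 0, 0, -0.13, 0], [1, 0, 0, -0.18, 0], [1, 0, 0, -0.21, 0], [1, 0, 0, -0.223, 0], [1, 0, 0, -0.223, 0]]])

```text
time_s: 37.87
tcp_pos: [0.4649, 0.3026, 0.121]
eef_rot: [-179.9, 0.1, -99.0]
contact_force: [0.2, 0.6, -1.9]
gripper_width: 0.0103
gripper_force: 35.0
```

Request:
play_rows(rows=[[[1, 0.03, -0.003, 0, 0], [1, 0.07, -0.006, 0, 0], [1, 0.12, -0.011, 0, 0], [1, 0.18, -0.016, 0, 0], [1, 0.24, -0.021, 0, 0], [1, 0.3, -0.027, 0, 0], [1, 0.36, -0.032, 0, 0], [1, 0.417, -0.037, 0, 0]]])

```text
time_s: 38.53
tcp_pos: [0.4482, 0.0901, 0.1182]
eef_rot: [179.9, -0.1, -99.0]
contact_force: [1.4, -0.8, -0.6]
gripper_width: 0.0107
gripper_force: 35.0
```

Request:
play_rows(rows=[[[1, 0.052, -0.005, 0, 0], [1, 0.104, -0.009, 0, 0], [1, 0.156, -0.014, 0, 0], [1, 0.208, -0.018, 0, 0], [1, 0.26, -0.023, 0, 0], [1, 0.313, -0.028, 0, 0], [1, 0.365, -0.032, 0, 0], [1, 0.417, -0.037, 0, 0]]])

```text
time_s: 39.2
tcp_pos: [0.4333, -0.1176, 0.1183]
eef_rot: [179.9, -0.0, -99.0]
contact_force: [0.3, -0.4, -0.7]
gripper_width: 0.0105
gripper_force: 35.0
```

Request:
play_rows(rows=[[[1, 0.055, -0.005, 0, 0.004], [1, 0.12, -0.009, 0, 0.008], [1, 0.18, -0.014, 0, 0.012], [1, 0.24, -0.02, 0, 0.016], [1, 0.3, -0.026, 0, 0.022], [1, 0.35, -0.031, 0, 0.028], [1, 0.39, -0.035, 0, 0.033], [1, 0.417, -0.037, 0, 0.033]]])

```text
time_s: 39.87
tcp_pos: [0.4187, -0.3263, 0.1179]
eef_rot: [179.8, 0.0, -102.0]
contact_force: [-0.1, -0.9, -1.1]
gripper_width: 0.0107
gripper_force: 35.0
```

Request:
play_rows(rows=[[[1, 0, 0, 0, 0], [1, 0, 0, 0, 0], [1, 0, 0, 0.02, 0], [1, 0, 0, 0.05, 0], [1, 0, 0, 0.08, 0], [1, 0, 0, 0.1, 0], [1, 0, 0, 0.1, 0], [1, 0, 0, 0.1, 0]]])

```text
time_s: 40.53
tcp_pos: [0.4209, -0.3237, 0.0689]
eef_rot: [179.9, 0.0, -101.8]
contact_force: [0.1, -0.0, -1.2]
gripper_width: 0.0109
gripper_force: 35.0
```

```bash
python3 - <<'E'
from h import *
im,i=snap('wrist','w20')
s=r.get_state();print(s['time_s'],s['tcp_pos'],s['eef_rot'],s['gripper_width'],s['gripper_force'],s['contact_force'],s['joints'])
h=cv2.cvtColor(im,cv2.COLOR_RGB2HSV)
m=cv2.inRange(h,np.array((100,150,60)),np.array((122,255,255)))
n,l,st,ce=cv2.connectedComponentsWithStats(m)
for row in range(100,260,20):
    c=np.where(m[row])[0]
    if len(c): print(row,c[0],c[-1],np.round(onplane('wrist',[(c[0],row),(c[-1]+1,row)],.017,i)[:,:2]*1000,1).tolist())
g=(h[...,1]<70)&(h[...,2]>100)
for row in range(100,260,20):
    c=np.where(g[row,230:340])[0]+230
    if len(c): print('sp',row,c[0],c[-1])
tray=lambda a,b,z:[.480+.979*a+.2045*b,-.336-.2045*a+.979*b,z]
print('slot wall/partition cols at b=-60,-30:',[project('wrist',tray(a,b,z),i)[0].round(0).tolist() for b in(-.06,-.03) for a,z in((-.095,.017),(-.092,.017),(-.026,.014),(-.0235,.014))])
v=cv2.cvtColor(im,cv2.COLOR_RGB2GRAY)
for row in(120,150,180): print(row,v[row,190:400:3].tolist())
E
```

```text
40.5833 [ 0.42156293 -0.3240707   0.06965471] [ 1.79983169e+02 -1.03523922e-02 -1.01792742e+02] 0.010700017531447783 34.98111728164076 [ 0.05323878 -0.92825361 -0.50093163] [-1.63981359e+01  1.63042161e+01 -2.88244103e+01  1.65369089e-02
 -4.48873199e+01  4.59367475e+00]
100 208 236 [[449.1, -422.9], [430.7, -418.2]]
120 105 337 [[526.3, -431.2], [370.0, -392.4]]
140 77 337 [[555.1, -424.7], [372.3, -379.5]]
160 210 336 [[457.2, -384.0], [375.3, -366.6]]
180 211 335 [[460.0, -370.7], [378.2, -353.4]]
200 212 335 [[463.0, -357.1], [380.5, -339.7]]
220 67 334 [[589.5, -367.8], [383.4, -325.7]]
240 93 333 [[570.1, -346.7], [386.4, -311.0]]
sp 100 238 238
sp 120 339 339
sp 140 270 339
sp 160 259 338
sp 180 260 337
sp 200 272 337
sp 220 274 336
sp 240 274 335
slot wall/partition cols at b=-60,-30: [[336.0, 147.0], [331.0, 147.0], [230.0, 147.0], [227.0, 147.0], [334.0, 191.0], [330.0, 191.0], [232.0, 190.0], [228.0, 190.0]]
120 [80, 91, 105, 109, 110, 103, 105, 113, 109, 105, 114, 114, 90, 106, 86, 112, 113, 114, 111, 113, 114, 113, 113, 114, 116, 117, 115, 115, 116, 113, 119, 119, 117, 1
[... 167 characters left out ...]
4, 132, 136]
150 [182, 175, 166, 160, 152, 140, 132, 106, 104, 106, 105, 107, 105, 79, 110, 91, 111, 107, 113, 118, 119, 119, 120, 187, 243, 244, 245, 245, 230, 119, 121, 123, 123, 123, 121, 209, 245, 245, 245, 246, 202, 126, 128, 127, 126, 68, 66, 58, 93, 123, 130, 128, 132, 129, 124, 126, 131, 135, 133, 131, 128, 128, 129, 131, 130, 130, 129, 129, 128, 129]
180 [179, 171, 163, 158, 149, 141, 134, 108, 105, 102, 105, 85, 53, 59, 56, 43, 58, 61, 56, 56, 58, 53, 56, 84, 235, 238, 238, 239, 239, 240, 241, 245, 244, 245, 243, 243, 245, 243, 243, 235, 127, 121, 124, 121, 119, 67, 67, 61, 107, 121, 132, 129, 125, 128, 129, 131, 143, 142, 141, 137, 141, 140, 137, 140, 138, 137, 137, 141, 140, 143]
```

The tray wall is where I predicted, at column 336. The spanner hangs parallel in the middle of the slot. I'll lower it.

Request:
play_rows(rows=[[[1, 0, 0, 0.03, 0], [1, 0, 0, 0.06, 0], [1, 0, 0, 0.085, 0], [1, 0, 0, 0.102, 0], [1, 0, 0, 0.112, 0], [1, 0, 0, 0.118, 0], [1, 0, 0, 0.12, 0], [1, 0, 0, 0.12, 0]]])

```text
time_s: 41.25
tcp_pos: [0.4217, -0.3245, 0.0099]
eef_rot: [-180.0, -0.0, -101.8]
contact_force: [-0.2, -0.4, -0.6]
gripper_width: 0.0104
gripper_force: 35.0
```

```bash
python3 - <<'E'
from h import *
s=r.get_state();print(s['time_s'],s['tcp_pos'],s['eef_rot'],s['gripper_width'],s['gripper_force'],s['contact_force'])
E
```

```text
41.25 [ 0.42173675 -0.32447719  0.00992174] [-1.79967056e+02 -7.93862315e-03 -1.01834478e+02] 0.010391679984911735 34.98107123421505 [-0.18895314 -0.39525757 -0.59529851]
```

Request:
play_rows(rows=[[[1, 0, 0, 0.002, 0], [1, 0, 0, 0.002, 0], [0.8, 0, 0, 0.002, 0], [0.8, 0, 0, 0.002, 0], [0.8, 0, 0, 0.002, 0], [0.8, 0, 0, 0.002, 0], [0.8, 0, 0, 0.002, 0], [0.8, 0, 0, 0.002, 0]]])

```text
time_s: 41.92
tcp_pos: [0.4214, -0.3244, 0.0086]
eef_rot: [-180.0, -0.0, -101.8]
contact_force: [-0.3, 0.5, 0.9]
gripper_width: 0.0177
gripper_force: 0.0
```

Request:
play_rows(rows=[[[0.8, 0, 0, -0.01, 0], [0.8, 0, 0, -0.03, 0], [0.8, 0, 0, -0.08, 0], [0.8, 0, 0, -0.15, 0], [0.8, 0, 0, -0.22, 0], [0.8, 0, 0, -0.3, 0], [0.8, 0, 0, -0.36, 0], [0.8, 0, 0, -0.4, 0]]])

```text
time_s: 42.58
tcp_pos: [0.4223, -0.325, 0.2137]
eef_rot: [-179.7, -0.1, -101.8]
contact_force: [1.5, 0.1, -0.2]
gripper_width: 0.0176
gripper_force: 0.0
```

Request:
play_rows(rows=[[[0, -0.16, 0, 0, 0], [0, -0.16, 0, 0, 0], [0, -0.16, 0, 0, 0], [0, -0.16, 0, 0, 0], [0, -0.16, 0, 0, 0], [0, -0.16, 0, 0, 0], [0, -0.16, 0, 0, 0], [0, -0.16, 0, 0, 0]]])

```text
time_s: 43.25
tcp_pos: [0.4375, -0.2468, 0.2084]
eef_rot: [180.0, -0.0, -101.9]
contact_force: [-0.5, 0.9, 0.2]
gripper_width: 0.0652
gripper_force: 0.0
```

```bash
python3 - <<'E'
from h import *
im,i=snap('wrist','w21')
s=r.get_state();print(s['time_s'],s['tcp_pos'],s['eef_rot'],s['gripper_width'],s['contact_force'])
h=cv2.cvtColor(im,cv2.COLOR_RGB2HSV)
m=((h[...,1]<70)&(h[...,2]>100)).astype(np.uint8)
y=cv2.inRange(h,np.array((15,130,60)),np.array((35,255,255)))
def rep(m,z,mn,tag):
    n,l,st,ce=cv2.connectedComponentsWithStats(m)
    for j in range(1,n):
        if st[j,4]<mn or ce[j][1]>280: continue
        ys,xs=np.where(l==j);w=onplane('wrist',np.c_[xs,ys],z,i)[:,:2]*1000;c=w.mean(0)
        if not(370<c[0]<580 and -440<c[1]<-230): continue
        R=cv2.minAreaRect(w.astype(np.float32));d=np.array(R[0])-[480,-336]
        print(tag,st[j],[np.round(v,1) for v in R],'tray',np.round([d@[.979,-.2045],d@[.2045,.979]],1))
rep(m,.013,300,'sp/white');rep(y,.06,200,'tape')
w=cv2.inRange(h,np.array((0,0,190)),np.array((40,60,255)));rep(w,.062,300,'fuse top')
E
```

```text
43.3 [ 0.43753092 -0.24677317  0.20839734] [ 1.79973326e+02 -5.38259920e-03 -1.01923528e+02] 0.06918435042917 [-0.09632347  0.38588523 -0.40031001]
sp/white [ 139   30  180   76 4224] [array([ 470.8, -392.5]), array([ 74.6, 202.2]), np.float64(79.5)] tray [  2.5 -57.2]
sp/white [ 268   51   30  127 2070] [array([ 421.3, -324. ]), array([138.7,  32. ]), np.float64(78.0)] tray [-59.9  -0.3]
tape [ 164  142   70   40 2289] [array([ 511.1, -297.8]), array([37.4, 70.3]), np.float64(80.0)] tray [22.6 43.8]
fuse top [ 139   43   94   52 3058] [array([ 503.2, -387.8]), array([49.2, 93.7]), np.float64(77.7)] tray [ 33.3 -46. ]
fuse top [ 269   52   28  125 1674] [array([ 421.1, -324.7]), array([117.6,  25.7]), np.float64(78.0)] tray [-60.   -0.9]
```

The spanner lies flat in the slot at tray (-60, 0). The fuse box is at tray (33, -46) and the tape at (23, 44). I'll let the arm settle and hand in.

Request:
play_rows(rows=[[[0, 0, 0, -0.05, 0], [0, 0, 0, -0.05, 0], [0, 0, 0, -0.05, 0], [0, 0, 0, -0.05, 0], [0, 0, 0, -0.05, 0], [0, 0, 0, -0.05, 0], [0, 0, 0, -0.05, 0], [0, 0, 0, -0.05, 0]]])

```text
time_s: 43.97
tcp_pos: [0.4376, -0.246, 0.2332]
eef_rot: [180.0, 0.0, -101.8]
contact_force: [0.6, -0.1, 0.3]
gripper_width: 0.0878
gripper_force: 0.0
```

```bash
python3 -c "
from plant import r
print(r.close_job())"
```

```text
the job is handed in; nothing more can be done
None
```

I handed the job in at 44 s with both kits made up: the green-band carton and the strip are in the red tray, and the blue-band carton, tape measure and spanner are in the blue tray, all released; the hand-in call returned no verdict.

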